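# Wash up after the bench work: scrub the beakers, rack the stirrers

### The arm

A 6-joint arm with a two-finger parallel gripper is mounted at the origin on the work surface. World frame = base frame: x ahead of the robot, y to its left, z up, the work surface at z = 0. Lengths are in mm, angles in rad, forces in N, time in s.
With the tool pointing down it reaches from about 225 to 875 mm from the base axis. Payload 3.4 kg.
Tool frame: the origin (TCP) lies on the mounting face of the last link; the fingertips stand 173 mm ahead of it and the grasp point (between the pads) lies 155 mm ahead of it; z points along the fingers, y is the line along which they close (so a half turn about z gives the same grasp; the last joint's range is limited). The gripper opens to 85 mm and grips with 20 to 120 N. Pads are 22 mm wide; open, the fingers measure 114 mm over their backs; the gripper's body (76 mm by 85 mm) begins 54 mm behind the grasp point. The pads swing forward as they close: fully open they stand 13 mm farther back than shut.
Start: joints at [1.119, 0.276, 1.505, -0, 1.361, -0.121], TCP at [186.77, 543.839, 404.728] pointing down, gripper open.
Joint ranges: [-2.89, 2.89], [-0.75, 2.08], [0.22, 2.7], [-1.18, 4.32], [0.11, 2.71], [-2.7, 2.7]. Speed limits (rad/s): [2.57, 2.57, 3.14, 3.14, 3.14, 3.14].

### API

Orientations are given as a unit quaternion [w, x, y, z].
In Python, from station import env gives the robot as it stands.
- The arm moves only by the tool arm_command, never from a script. Its argument "plan" is a list of rows, each a list of 7 numbers: the turn, a rotation vector about the tool's x, y, z in degrees, then the shift along the tool's x, y, z in m, then the finger opening in m, from 0 to 0.0854. A call has exactly 10 rows; each row shifts and turns the commanded pose from where the row before left it, along the tool's axes as they then stand; what a row does not reach is not made up. A row lasts 1/8 s, in which the tool goes at most 62.5 mm and 10.7 degrees, less where a joint would pass 70% of its speed; a pose out of reach is approached as far as the arm can. A call is refused whole if a number of a shift passes 0.0625 or a number of a turn 10.7, either way. A call with a gripper value outside its range is refused whole. The fingers move at their own pace and stop on an object; "grip_force" is the grip in N (left out, the last holds). Time passes only in rows, so rows that do not move let the fingers close, or fill a call up. It gives the time, the measured TCP pose, the force, the opening and the grip force at its end, in the units of the state.
- env.get_state(): the state, without advancing time (a new reading comes with each control period).
- env.capture(name): name is "scene" or "top"; returns (picture, depth): 480x640x3 uint8, red, green, blue; 480x640 float32, mm along the optical axis (not along the pixel's ray), 0 where there is no reading.
- env.camera_model(name): a dict with "K" (3x3 intrinsics, pixels), "R" (3x3) and "t" (3): a world point X has camera coordinates R X + t. Camera axes: x right, y down, z forward; pixel columns grow to the right and rows downward; lengths in mm; the calibration is good to about 2 mm. A picture is of the moment at which its call begins. camera_model takes no time and is no camera call.
- env.finish_job(): hands the job in; it is judged then, once.
The state is a dict: "clock": time; "q": joint angles; "joint_velocities": joint speeds; "joint_efforts": joint torques, N m; "ee_pos": TCP position; "tcp_rot": TCP orientation; "contact_force": force on the tool from outside, world axes, zero at the start; "wrist_torque": the same for the moment, N m; "opening": opening from 0.0 (shut) to 1.0 (fully open); "finger_force": force on a finger pad.
Only numpy, scipy, OpenCV 4.12 (cv2) and the standard library are available. Lean on these libraries where they do the work, as an engineer would, in place of code of your own. Each camera call takes 0.05 s, during which the arm holds its last target. There are 200 camera calls.

### The job

Scrub out every empty beaker with the long brush from its stand, going from the tallest beaker to the lowest: in each, brush down to the bottom, draw the brush well up inside, and go down to the bottom again. Hang the brush back in its stand, lay every stirrer from the mat level in its own pair of V notches on the drying rack, and finish with the beakers standing upright on the cleared mat; leave the other things on the bench where they are.

Things in the scene. Friction and masses are not known exactly. Their poses are not given: they have to be found in the camera images.
- beaker_tall: tall open glass beaker, 110 mm high, 58 mm outside and 52 mm inside diameter, plain round wall, loose on the bench, 0.2 kg; origin: centre of its underside, z up; its inner floor is 5 mm above the origin. May be absent
- beaker_mid: middle open glass beaker, 92 mm high, 62 mm outside and 56 mm inside diameter, plain round wall, loose on the bench, 0.2 kg; origin: centre of its underside, z up; its inner floor is 5 mm above the origin. May be absent
- beaker_low: low open glass beaker, 74 mm high, 66 mm outside and 60 mm inside diameter, plain round wall, loose on the bench, 0.2 kg; origin: centre of its underside, z up; its inner floor is 5 mm above the origin. May be absent
- brush: long bottle brush, 211 mm, hanging upright; origin: centre of its lower tip, z up the brush. White bristle head 26 mm across, z = 0 to 65 mm; steel stem 8 mm across to 120 mm; grey splash disc 50 mm across, 120 to 126 mm; round grey handle 24 mm across, 126 to 211 mm (grip from above at about z = 180 mm)
- brush_stand: fixed steel brush stand: base 90 x 120 x 10 mm, post on its +x side (x = 36 to 48 mm, top at z = 140 mm), two level prongs along x (-36 to 36 mm), 34 mm apart, tops at z = 140 mm, open to -x; the head passes down between them and the splash disc rests on them. Origin: midway between the prongs, on the bench
- hang (a point): where the brush's origin (its tip) is when the brush hangs in its stand with the disc resting on the prongs: between the prongs, 20 mm above the bench
- mat: flat white mat 270 x 270 x 4 mm, fixed on the bench, on which the used stirrers lie at first and the beakers must stand at the end; origin: centre of its underside, x and y along its edges
- stirrer1: steel stirrer (all alike, 0.16 kg): round shaft 14 mm in diameter along its own x, from x = -110 to 85 mm, then a flat paddle 36 long x 40 wide x 8 mm thick from x = 80 to 116 mm. Origin: on the shaft's axis near the balance point, the place to grip; it lies with the axis 7 mm above the mat. May be absent
- stirrer2: steel stirrer (all alike, 0.16 kg): round shaft 14 mm in diameter along its own x, from x = -110 to 85 mm, then a flat paddle 36 long x 40 wide x 8 mm thick from x = 80 to 116 mm. Origin: on the shaft's axis near the balance point, the place to grip; it lies with the axis 7 mm above the mat. May be absent
- stirrer3: steel stirrer (all alike, 0.16 kg): round shaft 14 mm in diameter along its own x, from x = -110 to 85 mm, then a flat paddle 36 long x 40 wide x 8 mm thick from x = 80 to 116 mm. Origin: on the shaft's axis near the balance point, the place to grip; it lies with the axis 7 mm above the mat. May be absent
- rack: fixed white drying rack: base 130 x 230 x 8 mm; two upright plates 7 mm thick at x = -50 and 50 mm, each with four 90-degree V notches at y = -78, -26, 26, 78 mm, bottoms at z = 55, tops at z = 75 mm, 40 mm wide; free between the plates. Origin: centre of underside. A stirrer seated in a facing pair lies along the rack's x, axis at z = 65 mm, paddle beyond a plate
- wash_bottle: bystander, loose: white squeeze wash bottle, 60 mm across, 200 mm high with its bent spout, beyond the rack
- pen_pot: bystander, loose: glass pot of pens, 72 mm across, 150 mm high with the pens; not to be scrubbed
- reagent_jar: bystander, loose: small amber jar, 48 mm across, 60 mm high
- petri: bystander, loose: clear covered dish, 64 mm across, 17 mm high
- timer: bystander, loose: white timer, 50 x 80 x 30 mm
- slide_box: bystander, loose: blue and white slide box, 115 x 135 x 48 mm

How it is judged (in metres and radians):
On the way, in this order (a step that is already met when the one before it is completed fails the run):
1. the brush tip is inside the tall beaker, within 12 mm of its inner floor (held 0.2 s) (horizontal distance between brush and beaker_tall below 0.028 m and z of brush in the frame of beaker_tall between -0.002 and 0.017 m), for 0.2 s.
2. the brush is drawn up inside the tall beaker: its tip 40 mm or more above the inner floor, but still below the rim (held 0.2 s) (horizontal distance between brush and beaker_tall below 0.028 m and z of brush in the frame of beaker_tall between 0.045 and 0.108 m), for 0.2 s.
3. the brush tip is down again in the tall beaker, within 12 mm of its inner floor (held 0.2 s) (all of step 1), for 0.2 s.
4. the brush tip is inside the middle-height beaker, within 12 mm of its inner floor (held 0.2 s) (horizontal distance between brush and beaker_mid below 0.028 m and z of brush in the frame of beaker_mid between -0.002 and 0.017 m), for 0.2 s.
5. the brush is drawn up inside the middle-height beaker: its tip 40 mm or more above the inner floor, but still below the rim (held 0.2 s) (horizontal distance between brush and beaker_mid below 0.028 m and z of brush in the frame of beaker_mid between 0.045 and 0.09 m), for 0.2 s.
6. the brush tip is down again in the middle-height beaker, within 12 mm of its inner floor (held 0.2 s) (all of step 4), for 0.2 s.
7. the brush tip is inside the low beaker, within 12 mm of its inner floor (held 0.2 s) (horizontal distance between brush and beaker_low below 0.028 m and z of brush in the frame of beaker_low between -0.002 and 0.017 m), for 0.2 s.
8. the brush is drawn up inside the low beaker: its tip 40 mm or more above the inner floor, but still below the rim (held 0.2 s) (horizontal distance between brush and beaker_low below 0.028 m and z of brush in the frame of beaker_low between 0.045 and 0.072 m), for 0.2 s.
9. the brush tip is down again in the low beaker, within 12 mm of its inner floor (held 0.2 s) (all of step 7), for 0.2 s.
At the end, for the whole second after the job is handed in: Each beaker stands upright wholly on the mat (centre within 100 mm of the mat's centre along each edge); the brush hangs upright in its stand (12 mm sideways, 4 mm in height); each stirrer lies in a notch pair, level in 0.04 rad, height in 4 mm, origin within 20 mm of mid-rack; all at rest (angle between each of beaker_tall, beaker_mid, beaker_low, brush's own z axis and vertical below 0.1 rad and z of beaker_tall in the frame of mat between 0.001 and 0.008 m and x of beaker_tall in the frame of mat between -0.1 and 0.1 m and y of beaker_tall in the frame of mat between -0.1 and 0.1 m and linear speed of each of beaker_tall, beaker_mid, beaker_low, brush, stirrer1, stirrer2, stirrer3 below 0.03 m/s and z of beaker_mid in the frame of mat between 0.001 and 0.008 m and x of beaker_mid in the frame of mat between -0.1 and 0.1 m and y of beaker_mid in the frame of mat between -0.1 and 0.1 m and z of beaker_low in the frame of mat between 0.001 and 0.008 m and x of beaker_low in the frame of mat between -0.1 and 0.1 m and y of beaker_low in the frame of mat between -0.1 and 0.1 m and horizontal distance between brush and hang below 0.012 m and z of brush in the frame of hang between -0.004 and 0.004 m and z of stirrer1 in the frame of rack between 0.061 and 0.069 m and x of stirrer1 in the frame of rack between -0.02 and 0.02 m and y of stirrer1 in the frame of rack between -0.09 and 0.09 m and angle between the x axis of each of stirrer1, stirrer2, stirrer3 and the x axis of rack, either way round below 0.06 rad and angle between stirrer1's own x axis and vertical between 1.531 and 1.611 rad and z of stirrer2 in the frame of rack between 0.061 and 0.069 m and x of stirrer2 in the frame of rack between -0.02 and 0.02 m and y of stirrer2 in the frame of rack between -0.09 and 0.09 m and angle between stirrer2's own x axis and vertical between 1.531 and 1.611 rad and z of stirrer3 in the frame of rack between 0.061 and 0.069 m and x of stirrer3 in the frame of rack between -0.02 and 0.02 m and y of stirrer3 in the frame of rack between -0.09 and 0.09 m and angle between stirrer3's own x axis and vertical between 1.531 and 1.611 rad); the robot touches nothing.
It fails at once if a bystander (wash bottle, pen pot, jar, dish, timer or slide box) is moved more than 40 mm (distance of any of wash_bottle, pen_pot, reagent_jar, petri, timer, slide_box from where it was at the start of the episode above 0.04 m).
Of stirrer1, stirrer2, stirrer3 only 2 to 3 are there at a start; the rules pass over those that are not, and their reading is None.
Of beaker_tall, beaker_mid, beaker_low only 2 to 3 are there at a start; the rules pass over those that are not, and their reading is None.
At some moment in a run one of beaker_tall, beaker_mid, beaker_low, stirrer1, stirrer2, stirrer3 may be knocked a few centimetres aside while the robot is not near it.
It also fails if it takes over 210 s, if anything falls off the work surface, if the arm or the gripper's body presses on something with over 40 N, if the wrist force passes 120 N, or if a joint passes its speed limit or range.

## Working session

There is one attempt and no reset: what is moved stays moved. The work goes in short steps, Python scripts to look and compute and a tool call to move; the robot and the scene stay as the last step left them, time stands still between calls to the robot, and variables do not carry over. Pictures are saved under pics/ and viewed, at most 14 in all, crops included, and the job is handed in when it is done.

Besides the shell and the picture viewer there is one more tool, called after "Emit:" in YAML: its name, and indented under it one key for each argument. arm_command: Moves the arm, as the interface text tells. Its arguments: {"type":"object","properties":{"plan":{"type":"array","items":{"type":"array","items":{"type":"number"}}},"grip_force":{"type":"number"}},"required":["plan"]}

```bash
ls; mkdir -p pics
python3 - <<'E'
from station import env
import cv2,numpy as np
for n in("scene","top"):
    p,d=env.capture(n); cv2.imwrite(f"pics/{n}0.png",p[:,:,::-1]); np.save(f"{n}0.npy",d)
    m=env.camera_model(n); print(n,np.round(m["K"],1).tolist(),np.round(m["R"],3).tolist(),np.round(m["t"],1))
s=env.get_state(); print(s)
E
```

```text
pics
scene [[476.4, 0.0, 323.1], [0.0, 476.4, 244.2], [0.0, 0.0, 1.0]] [[-0.987, 0.159, 0.014], [0.098, 0.672, -0.734], [-0.126, -0.723, -0.679]] [ 588.5  -27.4 1141.2]
top [[505.0, 0.0, 324.9], [0.0, 505.0, 243.6], [0.0, 0.0, 1.0]] [[-0.013, -1.0, -0.001], [-0.993, 0.013, -0.116], [0.116, -0.001, -0.993]] [ -13.5  608.5 1251.8]
{'clock': 0.1, 'q': array([ 1.11900442e+00,  2.76586086e-01,  1.50600517e+00, -2.55919204e-06,
        1.36072787e+00, -1.21013396e-01]), 'joint_velocities': array([-0.000378  , -0.00207467, -0.00210649, -0.00154802,  0.00072428,
       -0.00036288]), 'joint_efforts': array([ 1.38880529e-03, -4.17702985e+01, -2.46403581e+01,  1.32183882e-04,
        5.72308752e-03,  1.40576157e-05]), 'ee_pos': array([186.68297148, 543.66389224, 403.89552589]), 'tcp_rot': array([-2.42667369e-04,  1.64635963e-01,  9.86354021e-01, -8.28428972e-04]), 'contact_force': array([-0.19055489,  0.46255046,  1.4178494 ]), 'wrist_torque': array([-0.04681739,  0.00891152, -0.03677958]), 'finger_force': 0.0, 'opening': 0.9984312156431775}
```

View pics/top0.png

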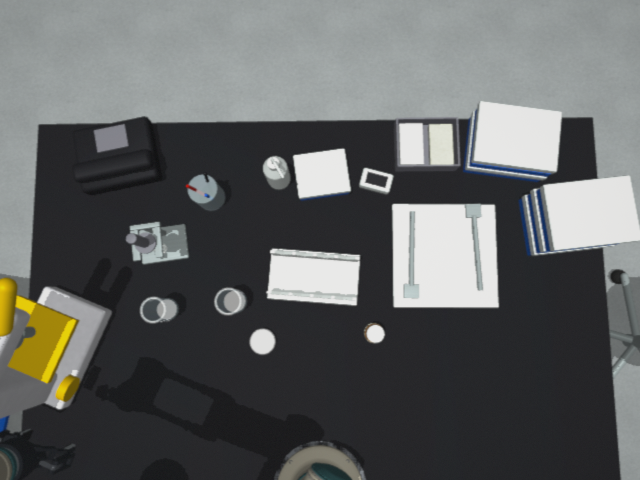

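View pics/scene0.png

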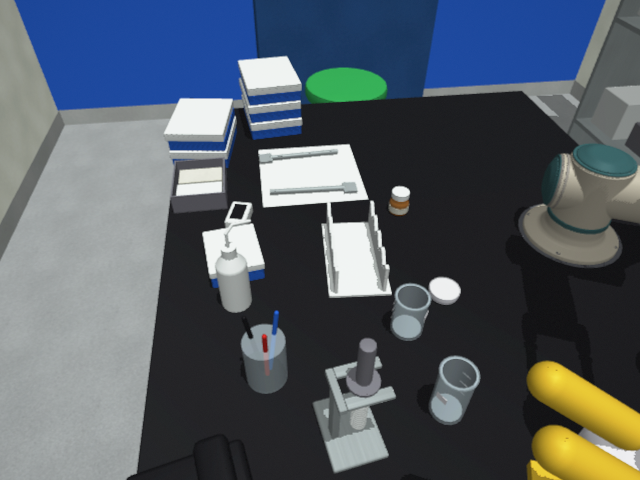

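The top view shows the mat at about (445,255) with two stirrers (x≈412 and 477), and the rack at (314,277). The brush stand is at (158,243) with the brush handle at (140,240). Two beakers stand at (155,310) and (230,300). The petri dish is at (262,342) and the jar at (375,333). The scene view agrees.

```bash
cat > h.py <<'E'
import numpy as np,cv2
from station import env
def cloud(n,cap=True,d=None):
    m=env.camera_model(n);p=None
    if d is None: p,d=env.capture(n)
    v,u=np.mgrid[:480,:640]
    K=m["K"];c=np.stack([(u-K[0][2])/K[0][0]*d,(v-K[1][2])/K[1][1]*d,d],-1)
    X=(c-np.array(m["t"]))@np.array(m["R"])
    X[d==0]=np.nan
    return p,X
def circ(P):
    # algebraic circle fit
    A=np.c_[2*P[:,:2],np.ones(len(P))];b=(P[:,:2]**2).sum(1)
    for _ in range(4):
        s=np.linalg.lstsq(A,b,rcond=None)[0]; r=np.sqrt(s[2]+s[:2]@s[:2])
        e=abs(np.hypot(*(P[:,:2]-s[:2]).T)-r); k=e<max(2.5,2*np.median(e)); A,b,P=A[k],b[k],P[k]
    return s[:2].round(1),r.round(1),len(P)
E
python3 - <<'E'
from h import *
np.set_printoptions(suppress=True,precision=1)
for n in("top","scene"):
    _,X=cloud(n,d=np.load(n+"0.npy")); print(n)
    if n=="top":
        R={"b1":(285,335,130,185),"b2":(280,325,205,255),"brush":(225,265,120,195),"stand":(215,270,125,195),"rack":(240,310,260,365),"mat":(200,310,388,502),"jar":(318,348,360,390),"petri":(325,358,245,280)}
    else:
        R={"b1":(350,430,425,485),"b2":(280,345,388,435),"brush":(335,470,310,400),"rack":(200,300,318,395),"mat":(140,210,255,375)}
    for k,(a,b,c,d) in R.items():
        P=X[a:b,c:d].reshape(-1,3);P=P[~np.isnan(P[:,2])]
        h=np.histogram(P[:,2],bins=np.arange(-10,245,5))
        print(k,P.shape,[(int(z),int(c)) for c,z in zip(*h) if c>12])
        zt=np.percentile(P[P[:,2]>-20][:,2],99.5) 
        Q=P[(P[:,2]>zt-4)]
        print("   top z",zt, "mean",Q.mean(0), circ(Q) if k[0]in"bjp" else (Q.min(0),Q.max(0)))
E
```

```text
top
b1 (2737, 3) [(-10, 69), (-5, 957), (0, 905), (5, 108), (10, 29), (15, 19), (20, 27), (25, 26), (30, 31), (35, 24), (40, 27), (45, 24), (50, 32), (55, 29), (60, 23), (65, 33), (70, 26), (75, 30), (80, 33), (85, 25), (90, 35), (95, 25), (100, 24), (105, 103), (110, 72)]
   top z 113.09729599202872 mean [450.1 388.2 111.4] (array([448.5, 387.5]), np.float64(28.7), 88)
b2 (2238, 3) [(-10, 51), (-5, 777), (0, 831), (5, 154), (10, 18), (15, 17), (20, 17), (25, 17), (30, 14), (40, 23), (45, 20), (55, 16), (60, 24), (70, 17), (85, 48), (90, 119), (95, 18)]
   top z 95.4559676169921 mean [464.5 220.   93.7] (array([466.2, 214.5]), np.float64(30.5), 87)
brush (2984, 3) [(-10, 28), (-5, 478), (0, 489), (5, 530), (10, 416), (15, 25), (25, 14), (130, 31), (135, 268), (140, 272), (145, 127), (150, 14), (225, 41), (230, 54)]
   top z 232.71854662620103 mean [602.7 398.5 231.4] (array([602.7, 398.5]), np.float64(8.6), 49)
stand (3832, 3) [(-10, 57), (-5, 895), (0, 822), (5, 554), (10, 417), (15, 25), (25, 14), (130, 34), (135, 299), (140, 282), (145, 127), (150, 14), (225, 41), (230, 54)]
   to
[... 2169 characters left out ...]
95, 39), (200, 42), (205, 37), (210, 39), (215, 41), (220, 43), (225, 98), (230, 142)]
   top z 231.12643132577523 mean [604.5 400.6 230.4] (array([604.4, 400.4]), np.float64(9.4), 140)
rack (7675, 3) [(-5, 1790), (0, 1327), (5, 3145), (10, 170), (15, 88), (20, 66), (25, 83), (30, 80), (35, 78), (40, 68), (45, 74), (50, 76), (55, 133), (60, 134), (65, 131), (70, 165), (75, 65)]
   top z 75.475041076159 mean [526.8  19.7  74.2] (array([ 465.5, -104.9,   71.5]), array([590. , 124.6,  77.4]))
mat (8373, 3) [(-5, 1733), (0, 4873), (5, 862), (10, 443), (15, 390), (65, 14), (70, 28)]
   top z 68.92618979227692 mean [509.2 -87.7  72. ] (array([ 464.8, -104.9,   65.7]), array([571.6, -74.5,  77.3]))
```

```bash
cat >> h.py <<'E'
def rect(P):
    r=cv2.minAreaRect(P[:,:2].astype(np.float32)); return np.round(r[0],1),np.round(r[1],1),round(r[2],1)
E
python3 - <<'E'
from h import *
np.set_printoptions(suppress=True,precision=1)
img=None
for n in("top","scene"):
    p,X=cloud(n); print(n)
    F=X.reshape(-1,3); C=p.reshape(-1,3).astype(float)
    def box(x0,x1,y0,y1,z0,z1): return F[(F[:,0]>x0)&(F[:,0]<x1)&(F[:,1]>y0)&(F[:,1]<y1)&(F[:,2]>z0)&(F[:,2]<z1)]
    S=box(520,700,320,460,128,160); print("prong",rect(S),S.mean(0))
    S8=box(520,700,260,480,5,20); print("base",rect(S8))
    R=box(440,620,-125,140,60,85); print("rack plates",rect(R),R.mean(0))
    for lo in(0,1):
        Q=R[(R[:,0]>528)==lo]; q=np.polyfit(Q[:,1],Q[:,0],1); print("  plate x at y=10:",np.polyval(q,10),"slope",q[0],len(Q),Q[:,1].min(),Q[:,1].max())
    M=box(430,740,-480,-180,-6,30); bright=C[(F[:,0]>430)&(F[:,0]<740)&(F[:,1]>-480)&(F[:,1]<-180)&(F[:,2]>-6)&(F[:,2]<30)].min(1)>110
    print("mat",rect(M[bright]))
    for y0,y1 in((-300,-190),(-480,-300)):
        Q=box(440,740,y0,y1,9.5,30); 
        c=np.median(Q,0)[:2]; v=np.linalg.svd(Q[:,:2]-c,full_matrices=False)[2][0]; t=(Q[:,:2]-c)@v; w=(Q[:,:2]-c)@[-v[1],v[0]]
        for _ in range(2):
            k=abs(w)<12; q=np.polyfit(t[k],w[k],1); v=v+q[0]*np.array([-v[1],v[0]]); v/=np.linalg.norm(v); c=c+q[1]*np.array([-v[1],v[0]]); t=(Q[:,:2]-c)@v; w=(Q[:,:2]-c)@[-v[1],v[0]]
        k=abs(w)<24; wide=t[(abs(w)>11)&k]; a,b=np.percentile(t[k],[.3,99.7])
        print("stirrer",len(Q),"dir",v,"ends",c+a*v,c+b*v,"len",b-a,"paddle end",c+v*np.median(wide),"z",np.median(Q[:,2]),len(wide))
    if n=="scene": pass
    else: cv2.imwrite("pics/st.png",cv2.resize(p[200:280,110:210,::-1],(800,640),interpolation=3)[:600])
E
```

```text
top
prong (array([609.3, 398.4]), array([85. , 71.7]), 7.3) [609.9 393.5 141.4]
base (array([608.8, 369.9]), array([176.5, 220. ]), 0.2)
rack plates (array([527.5,  10.6]), array([218.7, 107. ]), 84.8) [528.8  11.8  69.8]
  plate x at y=10: 477.2506624482227 slope 0.08947729966702543 217 -93.39795627481521 124.32055818146944
  plate x at y=10: 577.1045938028765 slope 0.09235624946206504 230 -102.89288178738641 114.26052279406464
mat (array([ 578.8, -333.8]), array([274.6, 271.5]), 89.1)
stirrer 629 dir [-1.  0.] ends [ 696.  -247.4] [ 469.9 -239.1] len 226.26241838311324 paddle end [ 488.4 -239.8] z 15.27153757861504 112
stirrer 678 dir [-1. -0.] ends [ 711. -408.] [ 461.6 -416.4] len 249.5555567598508 paddle end [ 691.4 -408.6] z 14.923551621549283 110
scene
prong (array([609.1, 399.4]), array([84.2, 70.9]), 7.1) [614.7 407.8 141.4]
base (array([618.3, 400.7]), array([ 90.3, 121.1]), 8.2)
rack plates (array([527.8,  10.5]), array([223.2, 107.5]), 84.8) [524.3  17.9  69. ]
  plate x at y=10: 478.3043451056528 slope 0.0909280550623075 273 -94.95480216837002 125.77833492401523
  plate x at y=10: 578.4063614448588 slope 0.09172523113307976 225 -104.86135664990523 116.86891204377515
mat (array([ 577.2, -331.6]), array([295.1, 278.1]), 89.1)
stirrer 475 dir [ 1. -0.] ends [ 470.3 -236.2] [ 694.7 -244.9] len 224.62370114801948 paddle end [ 488.5 -236.9] z 14.785320390638404 74
stirrer 375 dir [1. 0.] ends [ 487.5 -413.6] [ 711.9 -404.4] len 224.57575940577766 paddle end [ 695.  -405.1] z 14.859821352866334 57
```

View pics/st.png

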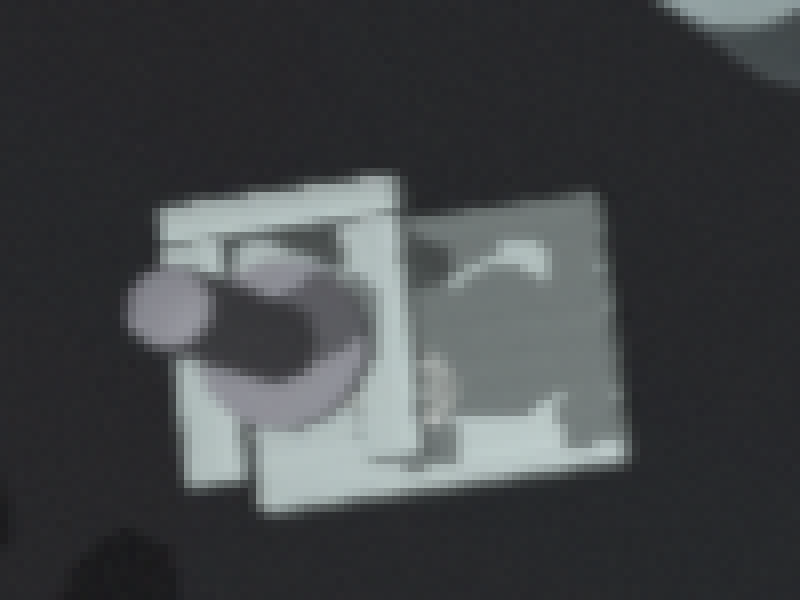

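```bash
cat >> h.py <<'E'
from scipy.spatial.transform import Rotation as Ro
np.set_printoptions(suppress=True,precision=1)
def tool():
    s=env.get_state();q=s["tcp_rot"];R=Ro.from_quat([q[1],q[2],q[3],q[0]]).as_matrix()
    return s,R,np.array(s["ee_pos"])+155*R[:,2]
def st():
    s,R,g=tool(); print("t%.2f grasp"%s["clock"],g,"toolx %.1f deg tilt %.2f"%(np.degrees(np.arctan2(R[1,0],R[0,0])),np.degrees(np.arccos(-R[2,2]))),"q",np.round(s["q"],2),"F",s["contact_force"],"op %.3f ff %.1f"%(s["opening"],s["finger_force"]))
def go(x,y,z,deg=None):
    """shift (mm, tool axes) to bring grasp point to x,y,z; deg: wanted world direction of tool x (turn done first; mod 180)"""
    s,R,g=tool(); a=np.degrees(np.arctan2(R[1,0],R[0,0])); t=0
    if deg is not None:
        t=(a-deg+90)%180-90   # about tool z (down)
        R=R@Ro.from_rotvec([0,0,np.radians(t)]).as_matrix()
    d=R.T@(np.array([x,y,z])-g); print("turn",round(t,1),"shift",d.round(1)); return d
E
python3 -c "
from h import *
st(); go(603.5,399.2,290); go(603.5,399.2,200)"
```

```text
t0.20 grasp [186.6 543.6 249.2] toolx 161.0 deg tilt 0.06 q [ 1.1  0.3  1.5  0.   1.4 -0.1] F [-0.   0.8  0.9] op 0.995 ff 0.0
turn 0 shift [-441.2   -1.2  -40.9]
turn 0 shift [-441.2   -1.1   49.1]
```

Emit:
arm_command:
  plan:
    - [0,0,0,0,0,-0.041,0.0854]
    - [0,0,0,-0.05,0,0,0.0854]
    - [0,0,0,-0.055,0,0,0.0854]
    - [0,0,0,-0.055,0,0,0.0854]
    - [0,0,0,-0.055,0,0,0.0854]
    - [0,0,0,-0.055,0,0,0.0854]
    - [0,0,0,-0.055,0,0,0.0854]
    - [0,0,0,-0.055,0,0,0.0854]
    - [0,0,0,-0.04,-0.001,0,0.0854]
    - [0,0,0,-0.021,0,0,0.0854]
  grip_force: 60

```text
clock: 1.45
ee_pos: [605.5, 398.5, 444.7]
tcp_rot: [-0.0, 0.166, 0.986, -0.0]
contact_force: [0.1, -0.4, 0.9]
opening: 1.004
finger_force: 0.0
```

Emit:
arm_command:
  plan:
    - [0,0,0,0,0,0,0.0854]
    - [0,0,0,0,0,0.03,0.0854]
    - [0,0,0,0,0,0.03,0.0854]
    - [0,0,0,0,0,0.02,0.0854]
    - [0,0,0,0,0,0.01,0.0854]
    - [0,0,0,0,0,0,0.0854]
    - [0,0,0,0,0,0,0.0854]
    - [0,0,0,0,0,0,0.0854]
    - [0,0,0,0,0,0,0.0854]
    - [0,0,0,0,0,0,0.0854]

```text
clock: 2.7
ee_pos: [603.6, 399.6, 356.0]
tcp_rot: [0.0, 0.165, 0.986, 0.0]
contact_force: [0.1, -0.6, 0.3]
opening: 1.003
finger_force: 0.0
```

```bash
python3 -c "
from h import *
st(); go(603.5,399.2,200)"
```

```text
t2.70 grasp [603.7 399.6 201. ] toolx 161.0 deg tilt 0.03 q [ 0.5  0.5  1.2  0.   1.4 -0.8] F [ 0.1 -0.6  0.3] op 1.003 ff 0.0
turn 0 shift [ 0.  -0.5  1. ]
```

Emit:
arm_command:
  plan:
    - [0,0,0,0,0,0,0]
    - [0,0,0,0,0,0,0]
    - [0,0,0,0,0,0,0]
    - [0,0,0,0,0,0,0]
    - [0,0,0,0,0,0,0]
    - [0,0,0,0,0,0,0]
    - [0,0,0,0,0,0,0]
    - [0,0,0,0,0,0,0]
    - [0,0,0,0,0,-0.006,0]
    - [0,0,0,0,0,-0.006,0]

```text
clock: 3.95
ee_pos: [603.5, 399.8, 367.9]
tcp_rot: [-0.0, 0.165, 0.986, 0.0]
contact_force: [-0.0, 0.9, -0.3]
opening: 0.266
finger_force: 58.7
```

```bash
python3 -c "
from h import *
st()
p,X=cloud('scene'); cv2.imwrite('pics/br.png',cv2.resize(p[280:480,250:450,::-1],(600,600)))"
```

```text
t3.95 grasp [603.5 399.8 212.9] toolx 161.0 deg tilt 0.02 q [ 0.5  0.5  1.2  0.   1.4 -0.8] F [-0.   0.9 -0.3] op 0.266 ff 58.7
```

View pics/br.png

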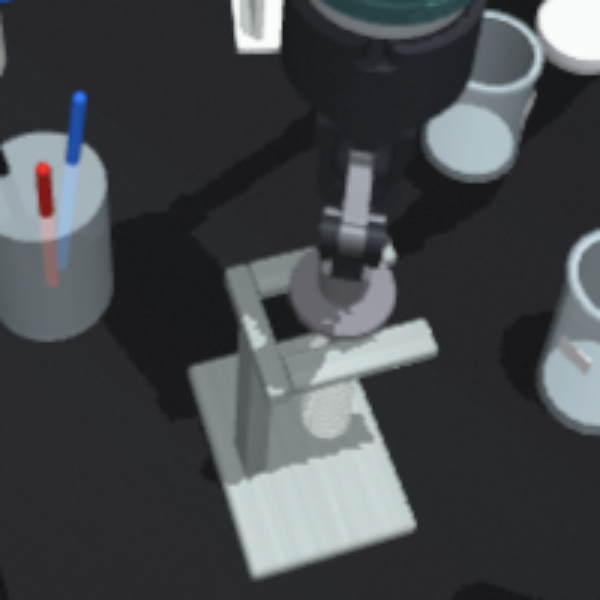

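The brush is lifted clear with its disc at (340,290) in the crop, and nothing is touching the prongs. I'll slide it out and raise it.

Emit:
arm_command:
  plan:
    - [0,0,0,0.018,-0.009,0,0]
    - [0,0,0,0.018,-0.009,0,0]
    - [0,0,0,0.018,-0.009,0,0]
    - [0,0,0,0.009,-0.004,0,0]
    - [0,0,0,0,0,0,0]
    - [0,0,0,0,0,-0.03,0]
    - [0,0,0,0,0,-0.03,0]
    - [0,0,0,0,0,-0.03,0]
    - [0,0,0,0,0,-0.02,0]
    - [0,0,0,0,0,0,0]

```text
clock: 5.25
ee_pos: [534.8, 391.0, 479.6]
tcp_rot: [0.002, 0.165, 0.986, 0.002]
contact_force: [0.5, 0.4, -0.4]
opening: 0.262
finger_force: 58.9
```

```bash
python3 -c "
from h import *
st(); 
for n in ('top','scene'):
    p,X=cloud(n);F=X.reshape(-1,3)
    for c,z in(((449,388.7),110),((466.5,215.3),92)):
        P=F[(np.hypot(F[:,0]-c[0],F[:,1]-c[1])<75)&(abs(F[:,2]-z)<4)]; print(n,circ(P))
    # brush parts
    P=F[(np.hypot(F[:,0]-535,F[:,1]-391)<40)&(F[:,2]>100)&(F[:,2]<300)]
    for a in range(120,290,10):
        Q=P[(P[:,2]>a)&(P[:,2]<=a+10)]
        if len(Q)>3: print(a,len(Q),Q.mean(0),np.ptp(Q[:,0]))
go(449,388.7,328)"
```

```text
t5.25 grasp [535.5 391.3 324.6] toolx 161.0 deg tilt 0.29 q [ 0.5  0.4  1.2 -0.   1.6 -0.7] F [ 0.5  0.4 -0.4] op 0.262 ff 58.9
top (array([448.5, 388.5]), np.float64(28.4), 149)
top (array([466.3, 214.8]), np.float64(30.4), 142)
140 14 [540.9 386.1 144.9] 44.61843221683489
150 17 [535.9 382.3 155.5] 23.302428369533118
160 16 [534.7 382.7 165.7] 22.669587882346036
170 19 [534.1 383.2 175.3] 24.93010068300805
180 18 [534.7 382.6 183.3] 22.814705430707136
190 21 [535.7 382.3 194.5] 22.19261415802532
200 46 [534.8 385.  206.1] 23.968051459300796
210 4 [538.4 385.9 210.7] 13.083767184056569
260 115 [542.2 381.7 268. ] 45.812022937590314
270 75 [542.9 383.1 271.8] 47.58455570665933
280 5 [545.  384.6 286. ] 4.56610264903793
scene (array([449.4, 389.5]), np.float64(28.3), 340)
scene (array([468. , 215.1]), np.float64(29.6), 118)
130 5 [569.6 391.2 138.8] 6.472905827045793
140 54 [539.9 399.1 146. ] 42.155581619585064
150 74 [540.1 398.7 154.6] 23.55613327783385
160 83 [539.9 398.3 165.5] 23.55907115132436
170 58 [539.3 399.1 175. ] 21.873192091706073
180 89 [539.7 398.9 184.6] 23.42609326735044
190 93 [539.8 398.4 195.6] 24.623693652259476
200 198 [536.9 393.1 205.3] 24.867460575004884
210 29 [536.9 393.7 215.1] 7.461449120962925
220 29 [537.  393.4 225.3] 7.2516159146150585
230 13 [537.3 393.5 232.6] 5.525048022107853
260 667 [539.4 398.3 267.5] 49.516504947036765
270 92 [539.5 399.2 275. ] 23.134441484805393
280 106 [540.  399.  284.8] 20.931180512885362
turn 0 shift [ 80.  -29.6  -6.1]
```

Emit:
arm_command:
  plan:
    - [0,0,0,0.02,-0.0075,0,0]
    - [0,0,0,0.02,-0.0075,0,0]
    - [0,0,0,0.02,-0.0075,0,0]
    - [0,0,0,0.02,-0.0075,0,0]
    - [0,0,0,0,0,0,0]
    - [0,0,0,0,0,0,0]
    - [0,0,0,0,0,0,0]
    - [0,0,0,0,0,0.02,0]
    - [0,0,0,0,0,0.02,0]
    - [0,0,0,0,0,0,0]

```text
clock: 6.6
ee_pos: [448.8, 388.1, 435.8]
tcp_rot: [-0.001, 0.165, 0.986, -0.001]
contact_force: [-0.2, 0.0, -0.9]
opening: 0.267
finger_force: 58.9
```

```bash
python3 -c "
from h import *
st();go(449,388.7,191) 
for n in ('top','scene'):
    p,X=cloud(n);F=X.reshape(-1,3)
    P=F[(np.hypot(F[:,0]-449,F[:,1]-388)<40)&(F[:,2]>112)&(F[:,2]<300)]
    for a in range(115,250,10):
        Q=P[(P[:,2]>a)&(P[:,2]<=a+10)]
        if len(Q)>3: print(a,len(Q),Q.mean(0),np.ptp(Q[:,0]))
    cv2.imwrite('pics/a%s.png'%n,p[:,:,::-1])
"
```

```text
t6.60 grasp [448.3 387.8 280.8] toolx 161.0 deg tilt 0.23 q [ 0.6  0.3  1.4 -0.   1.4 -0.6] F [-0.2  0.  -0.9] op 0.267 ff 58.9
turn 0 shift [-0.6  1.4 89.8]
115 16 [446.8 377.2 119.6] 35.11523583642452
125 16 [448. 380. 129.] 25.318070088309184
135 20 [448.4 378.7 140.8] 25.20834301553515
145 14 [449.7 379.5 150.3] 24.979572496503522
155 33 [448.8 379.8 161.1] 22.584310436918997
165 12 [446.4 379.5 166. ] 17.914117290271292
215 73 [458.8 378.5 223.7] 34.31838558938023
225 108 [457.3 379.5 227.5] 40.55269845399238
235 9 [455.  379.5 240. ] 10.602755320142592
245 5 [456.  379.3 249.3] 6.368119246022559
115 74 [454.7 395.5 119.6] 24.708506165497624
125 79 [454.7 394.7 130.6] 24.375125393216422
135 57 [454.3 395.6 140.1] 21.701512488071387
145 80 [454.8 394.8 149.3] 22.62811241328592
155 158 [451.9 391.2 162.1] 25.288100144803593
165 85 [450.9 390.5 167. ] 21.84117717277735
175 26 [451.2 390.2 180.6] 7.651520542511321
185 22 [451.4 390.5 190. ] 6.391991124330673
195 4 [451.7 392.3 196.2] 3.812566791957636
215 65 [461.7 402.5 223.6] 38.820830075878405
225 593 [453.3 393.8 227.5] 49.72717836077578
235 89 [455.  395.7 240.2] 20.725098853339432
245 88 [455.7 395.5 250.1] 18.756533284517786
```

Emit:
arm_command:
  plan:
    - [0,0,0,0,0.001,0.023,0]
    - [0,0,0,0,0,0.023,0]
    - [0,0,0,0,0,0.023,0]
    - [0,0,0,0,0,0.022,0]
    - [0,0,0,0,0,0,0]
    - [0,0,0,0,0,0,0]
    - [0,0,0,0,0,0,0]
    - [0,0,0,0,0,0,0]
    - [0,0,0,0,0,0,0]
    - [0,0,0,0,0,0,0]

```text
clock: 7.95
ee_pos: [448.8, 389.4, 346.9]
tcp_rot: [0.0, 0.165, 0.986, 0.0]
contact_force: [0.2, -1.0, -0.7]
opening: 0.265
finger_force: 58.9
```

```bash
python3 -c "
from h import *
st();go(449,388.7,191) 
for n in ('top','scene'):
    p,X=cloud(n);F=X.reshape(-1,3)
    Q=F[(np.hypot(F[:,0]-449,F[:,1]-388)<40)&(F[:,2]>119)&(F[:,2]<150)];print('disc',Q[:,2].mean(),len(Q),np.percentile(Q[:,2],[10,50,90]))
    P=F[(np.hypot(F[:,0]-449,F[:,1]-388)<40)&(abs(F[:,2]-110)<4)];print(circ(P))
"
```

```text
t7.95 grasp [448.8 389.4 191.9] toolx 161.1 deg tilt 0.02 q [ 0.6  0.3  1.6  0.   1.2 -0.6] F [ 0.2 -1.  -0.7] op 0.265 ff 58.9
turn 0 shift [-0.4 -0.6  0.9]
disc 137.57897454321787 142 [134.1 137.3 141.2]
(array([448.6, 388.4]), np.float64(28.3), 80)
disc 137.26262490553393 590 [134.7 136.7 141. ]
(array([449.4, 389.4]), np.float64(28.4), 223)
```

Emit:
arm_command:
  plan:
    - [0,0,0,0,0,0.002,0]
    - [0,0,0,0,0,0,0]
    - [0,0,0,0,0,0,0]
    - [0,0,0,0,0,-0.022,0]
    - [0,0,0,0,0,-0.022,0]
    - [0,0,0,0,0,-0.02,0]
    - [0,0,0,0,0,0,0]
    - [0,0,0,0,0,0,0]
    - [0,0,0,0,0,0,0]
    - [0,0,0,0,0,0.02,0]

```text
clock: 9.3
ee_pos: [449.2, 389.6, 389.1]
tcp_rot: [0.001, 0.165, 0.986, 0.001]
contact_force: [-0.1, 0.2, -0.8]
opening: 0.263
finger_force: 58.9
```

Emit:
arm_command:
  plan:
    - [0,0,0,0,0,0.022,0]
    - [0,0,0,0,0,0.022,0]
    - [0,0,0,0,0,0,0]
    - [0,0,0,0,0,0,0]
    - [0,0,0,0,0,0,0]
    - [0,0,0,0,0,0,0]
    - [0,0,0,0,0,-0.04,0]
    - [0,0,0,0,0,-0.04,0]
    - [0,0,0,0,0,-0.04,0]
    - [0,0,0,0,0,0,0]

```text
clock: 10.55
ee_pos: [449.1, 389.6, 469.0]
tcp_rot: [0.003, 0.165, 0.986, 0.003]
contact_force: [-0.5, 0.5, -1.2]
opening: 0.264
finger_force: 59.5
```

```bash
python3 -c "
from h import *
st();
for n in ('top','scene'):
    p,X=cloud(n);F=X.reshape(-1,3)
    P=F[(np.hypot(F[:,0]-449,F[:,1]-388)<40)&(abs(F[:,2]-110)<4)];print(circ(P))
    P=F[(np.hypot(F[:,0]-467,F[:,1]-215)<70)&(abs(F[:,2]-92)<4)];print(circ(P))
go(466.8,215.2,310) 
"
```

```text
t10.55 grasp [450.2 390.4 314. ] toolx 161.0 deg tilt 0.50 q [ 0.6  0.3  1.4  0.   1.5 -0.6] F [-0.5  0.5 -1.2] op 0.264 ff 59.5
(array([448.3, 388.6]), np.float64(28.5), 119)
(array([466.1, 214.9]), np.float64(30.2), 162)
(array([449.4, 389.3]), np.float64(28.4), 302)
(array([467.2, 215.7]), np.float64(30.2), 238)
turn 0 shift [ -73.8 -158.7   -0.3]
```

Emit:
arm_command:
  plan:
    - [0,0,0,-0.015,-0.032,0,0]
    - [0,0,0,-0.015,-0.032,0,0]
    - [0,0,0,-0.015,-0.032,0,0]
    - [0,0,0,-0.015,-0.032,0,0]
    - [0,0,0,-0.014,-0.031,0,0]
    - [0,0,0,0,0,0,0]
    - [0,0,0,0,0,0,0]
    - [0,0,0,0,0,0,0]
    - [0,0,0,0,0,0.015,0]
    - [0,0,0,0,0,0,0]

```text
clock: 11.9
ee_pos: [466.6, 215.3, 447.8]
tcp_rot: [-0.002, 0.164, 0.986, -0.001]
contact_force: [-0.0, 0.1, -1.5]
opening: 0.265
finger_force: 59.4
```

```bash
python3 -c "
from h import *
st();go(466.8,215.3,189) 
"
```

```text
t11.90 grasp [466.  215.1 292.8] toolx 161.1 deg tilt 0.21 q [ 0.3  0.2  1.6  0.   1.4 -0.9] F [-0.   0.1 -1.5] op 0.265 ff 59.4
turn 0 shift [ -1.    0.6 103.8]
```

Emit:
arm_command:
  plan:
    - [0,0,0,-0.001,0,0.026,0]
    - [0,0,0,0,0,0.026,0]
    - [0,0,0,0,0,0.026,0]
    - [0,0,0,0,0,0.026,0]
    - [0,0,0,0,0,0,0]
    - [0,0,0,0,0,0,0]
    - [0,0,0,0,0,0,0]
    - [0,0,0,0,0,0,0]
    - [0,0,0,0,0,0,0]
    - [0,0,0,0,0,0,0]

```text
clock: 13.15
ee_pos: [468.1, 214.6, 345.9]
tcp_rot: [0.0, 0.165, 0.986, 0.0]
contact_force: [0.5, -0.3, -1.0]
opening: 0.268
finger_force: 59.4
```

```bash
python3 -c "
from h import *
st();go(466.8,215.3,189) 
for n in ('top','scene'):
    p,X=cloud(n);F=X.reshape(-1,3)
    Q=F[(np.hypot(F[:,0]-467,F[:,1]-215)<40)&(F[:,2]>119)&(F[:,2]<150)];print('disc',len(Q),np.percentile(Q[:,2],[10,50,90]))
"
```

```text
t13.15 grasp [468.1 214.7 190.9] toolx 161.0 deg tilt 0.02 q [ 0.3  0.2  1.7  0.   1.2 -0.9] F [ 0.5 -0.3 -1. ] op 0.268 ff 59.4
turn 0 shift [1.5 0.2 1.9]
disc 74 [133.3 136.  138.9]
disc 411 [133.1 135.8 142.4]
```

Emit:
arm_command:
  plan:
    - [0,0,0,0,0,-0.02,0]
    - [0,0,0,0,0,-0.02,0]
    - [0,0,0,0,0,-0.018,0]
    - [0,0,0,0,0,0,0]
    - [0,0,0,0,0,0,0]
    - [0,0,0,0,0,0,0]
    - [0,0,0,0,0,0,0]
    - [0,0,0,0,0,0.02,0]
    - [0,0,0,0,0,0.02,0]
    - [0,0,0,0,0,0.018,0]

```text
clock: 14.5
ee_pos: [468.0, 214.6, 344.7]
tcp_rot: [-0.0, 0.165, 0.986, -0.0]
contact_force: [0.3, 1.3, -1.1]
opening: 0.265
finger_force: 59.4
```

Emit:
arm_command:
  plan:
    - [0,0,0,0,0,0,0]
    - [0,0,0,0,0,0,0]
    - [0,0,0,0,0,0,0]
    - [0,0,0,0,0,0,0]
    - [0,0,0,0,0,0,0]
    - [0,0,0,0,0,-0.04,0]
    - [0,0,0,0,0,-0.04,0]
    - [0,0,0,0,0,-0.04,0]
    - [0,0,0,0,0,0,0]
    - [0,0,0,0,0,0,0]

```text
clock: 15.75
ee_pos: [467.7, 214.5, 464.9]
tcp_rot: [-0.001, 0.165, 0.986, -0.0]
contact_force: [-0.6, -0.3, -1.2]
opening: 0.265
finger_force: 59.4
```

```bash
python3 -c "
from h import *
st();go(538,391,310) 
"
```

```text
t15.75 grasp [467.5 214.5 309.9] toolx 161.0 deg tilt 0.08 q [ 0.3  0.2  1.5  0.   1.5 -0.9] F [-0.6 -0.3 -1.2] op 0.265 ff 59.4
turn 0 shift [ -9.3 189.9  -0.2]
```

Emit:
arm_command:
  plan:
    - [0,0,0,-0.002,0.038,0,0]
    - [0,0,0,-0.002,0.038,0,0]
    - [0,0,0,-0.002,0.038,0,0]
    - [0,0,0,-0.002,0.038,0,0]
    - [0,0,0,-0.001,0.038,0,0]
    - [0,0,0,0,0,0,0]
    - [0,0,0,0,0,0,0]
    - [0,0,0,0,0,0.032,0]
    - [0,0,0,0,0,0.033,0]
    - [0,0,0,0,0,0.033,0]

```text
clock: 17.0
ee_pos: [537.7, 389.9, 366.8]
tcp_rot: [-0.0, 0.165, 0.986, -0.0]
contact_force: [0.5, -1.1, -1.1]
opening: 0.268
finger_force: 59.5
```

Emit:
arm_command:
  plan:
    - [0,0,0,0,0,0,0]
    - [0,0,0,0,0,0,0]
    - [0,0,0,0,0,0,0]
    - [0,0,0,0,0,0,0]
    - [0,0,0,0,0,0,0]
    - [0,0,0,0,0,0,0]
    - [0,0,0,0,0,0,0]
    - [0,0,0,0,0,0,0]
    - [0,0,0,0,0,0,0]
    - [0,0,0,0,0,0,0]

```text
clock: 18.25
ee_pos: [538.3, 391.4, 367.7]
tcp_rot: [-0.0, 0.165, 0.986, 0.0]
contact_force: [0.2, -0.3, -1.4]
opening: 0.267
finger_force: 59.5
```

```bash
python3 -c "
from h import *
st();go(603.5,399.3,212);go(603.5,399.3,200) 
for n in ('top','scene'):
    p,X=cloud(n);F=X.reshape(-1,3)
    Q=F[(np.hypot(F[:,0]-539,F[:,1]-391)<40)&(F[:,2]>148)&(F[:,2]<175)];print('disc',len(Q),np.percentile(Q[:,2],[10,50,90]))
"
```

```text
t18.25 grasp [538.3 391.4 212.7] toolx 161.0 deg tilt 0.01 q [ 0.5  0.4  1.4  0.   1.4 -0.7] F [ 0.2 -0.3 -1.4] op 0.267 ff 59.5
turn 0 shift [-59.1  28.7   0.7]
turn 0 shift [-59.1  28.7  12.7]
disc 138 [154.7 157.6 161.3]
disc 650 [155.9 157.8 164.7]
```

Emit:
arm_command:
  plan:
    - [0,0,0,-0.015,0.0072,0,0]
    - [0,0,0,-0.015,0.0072,0,0]
    - [0,0,0,-0.015,0.0072,0,0]
    - [0,0,0,-0.014,0.0071,0,0]
    - [0,0,0,0,0,0,0]
    - [0,0,0,0,0,0,0]
    - [0,0,0,0,0,0.004,0]
    - [0,0,0,0,0,0.004,0]
    - [0,0,0,0,0,0.003,0]
    - [0,0,0,0,0,0,0]

```text
clock: 19.6
ee_pos: [603.2, 399.4, 356.3]
tcp_rot: [-0.0, 0.165, 0.986, -0.0]
contact_force: [-0.4, 0.4, -1.2]
opening: 0.267
finger_force: 59.5
```

Emit:
arm_command:
  plan:
    - [0,0,0,0,0,0,0.03]
    - [0,0,0,0,0,0,0.05]
    - [0,0,0,0,0,0,0.07]
    - [0,0,0,0,0,0,0.0854]
    - [0,0,0,0,0,0,0.0854]
    - [0,0,0,0,0,0,0.0854]
    - [0,0,0,0,0,-0.03,0.0854]
    - [0,0,0,0,0,-0.04,0.0854]
    - [0,0,0,0,0,-0.03,0.0854]
    - [0,0,0,0,0,0,0.0854]

```text
clock: 20.85
ee_pos: [603.6, 399.5, 460.2]
tcp_rot: [0.003, 0.165, 0.986, 0.002]
contact_force: [0.0, 0.0, -0.7]
opening: 1.0
finger_force: 0.0
```

```bash
python3 -c "
from h import *
st();go(500,50,290,-5.2+90)
for n in ('top','scene'):
    p,X=cloud(n);F=X.reshape(-1,3)
    cv2.imwrite('pics/h%s.png'%n,p[:,:,::-1])
    P=F[(np.hypot(F[:,0]-603,F[:,1]-399)<40)&(abs(F[:,2]-231)<3)];print('handle top',circ(P),P[:,2].mean())
    Q=F[(np.hypot(F[:,0]-603,F[:,1]-399)<24)&(F[:,2]>143)&(F[:,2]<165)];print('disc',len(Q),np.percentile(Q[:,2],[10,50,90]))
"
```

```text
t20.85 grasp [604.5 400.  305.2] toolx 161.0 deg tilt 0.38 q [ 0.5  0.5  1.   0.   1.6 -0.8] F [ 0.   0.  -0.7] op 1.000 ff 0.0
turn 76.2 shift [-358.1  -72.4   13.5]
handle top (array([0., 0.]), np.float64(0.0), 0) nan
disc 192 [144.2 146.2 154.4]
handle top (array([604.4, 402. ]), np.float64(8.3), 67) 230.2341048204941
disc 580 [144.5 145.9 156.9]
  return _methods._mean(a, axis=axis, dtype=dtype,
  ret = ret.dtype.type(ret / rcount)
<string>:7: RuntimeWarning: Mean of empty slice.
```

View pics/hscene.png

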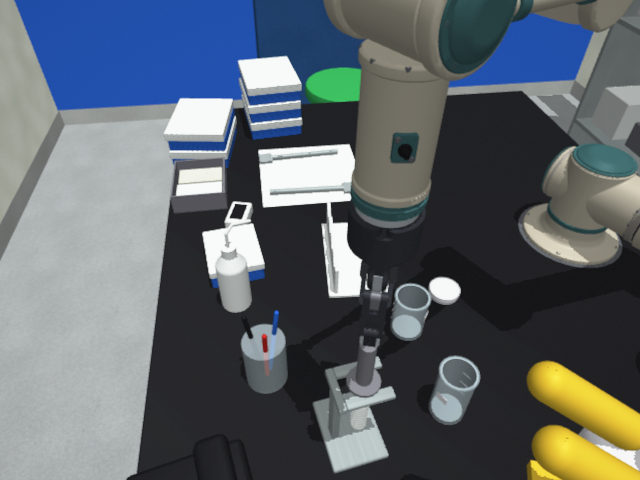

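The brush hangs with its disc at about 146 mm, as it should (disc at (365,382) in the picture), and the handle is free. Next are the stirrers.

```bash
cat >> h.py <<'E'
def stir(c0,rad=140):
    """fit stirrer near c0 lying along ~x on mat"""
    for n in("top","scene"):
        p,X=cloud(n);F=X.reshape(-1,3)
        Q=F[(abs(F[:,0]-c0[0])<150)&(abs(F[:,1]-c0[1])<60)&(F[:,2]>9.5)&(F[:,2]<28)]
        if len(Q)<60: print(n,"few",len(Q));continue
        q=np.array([0,np.median(Q[:,1])])
        for _ in range(4):
            k=abs(Q[:,1]-np.polyval(q,Q[:,0]))<(9 if _ else 25); q=np.polyfit(Q[k,0],Q[k,1],1)
        k=abs(Q[:,1]-np.polyval(q,Q[:,0]))<8; lo,hi=Q[k,0].min(),Q[k,0].max()
        w=Q[(abs(Q[:,1]-np.polyval(q,Q[:,0]))>12)&(abs(Q[:,1]-np.polyval(q,Q[:,0]))<24)]
        s=1 if np.median(w[:,0])>(lo+hi)/2 else -1; L=226*np.cos(np.arctan(q[0]))
        m=(lo+hi)/2-s*3*L/226
        print(n,"x",lo.round(),hi.round(),"len",(hi-lo).round(),"paddle",s,"origin",round(m,1),round(np.polyval(q,m),1),"deg",round(np.degrees(np.arctan(q[0])),2))
E
python3 -c "
from h import *
st();stir((585,-242));stir((595,-410)); go(585.4,-242,120,-2.1)"
```

```text
t20.95 grasp [603.2 399.3 301.1] toolx 161.0 deg tilt 0.04 q [ 0.5  0.5  1.   0.   1.6 -0.8] F [-0.   0.1 -0.4] op 1.004 ff 0.0
top x 458.0 694.0 len 236.0 paddle -1 origin 578.7 -242.7 deg -2.4
scene x 484.0 695.0 len 211.0 paddle -1 origin 592.6 -240.8 deg -2.36
top x 458.0 710.0 len 253.0 paddle 1 origin 581.0 -412.1 deg 2.58
scene x 487.0 713.0 len 226.0 paddle 1 origin 596.8 -409.2 deg 2.38
turn -16.9 shift [  -6.4 -641.1  180.8]
```

Emit:
arm_command:
  plan:
    - [0,0,-8.5,0,0,0,0.0854]
    - [0,0,-8.5,0,0,0,0.0854]
    - [0,0,0,-0.001,-0.04,0,0.0854]
    - [0,0,0,-0.001,-0.055,0,0.0854]
    - [0,0,0,-0.001,-0.055,0,0.0854]
    - [0,0,0,-0.001,-0.055,0,0.0854]
    - [0,0,0,-0.001,-0.055,0,0.0854]
    - [0,0,0,-0.001,-0.055,0,0.0854]
    - [0,0,0,0,-0.055,0,0.0854]
    - [0,0,0,0,-0.055,0,0.0854]
  grip_force: 80

```text
clock: 22.4
ee_pos: [594.6, -27.3, 455.9]
tcp_rot: [-0.001, 0.017, 1.0, 0.0]
contact_force: [1.0, -0.2, -0.4]
opening: 1.002
finger_force: 0.0
```

Emit:
arm_command:
  plan:
    - [0,0,0,0,-0.055,0,0.0854]
    - [0,0,0,0,-0.055,0,0.0854]
    - [0,0,0,0,-0.055,0.04,0.0854]
    - [0,0,0,0,-0.035,0.05,0.0854]
    - [0,0,0,0,-0.016,0.05,0.0854]
    - [0,0,0,0,0,0.04,0.0854]
    - [0,0,0,0,0,0,0.0854]
    - [0,0,0,0,0,0,0.0854]
    - [0,0,0,0,0,0,0.0854]
    - [0,0,0,0,0,0,0.0854]

```text
clock: 23.65
ee_pos: [588.2, -236.9, 281.8]
tcp_rot: [0.001, 0.017, 1.0, -0.001]
contact_force: [1.2, 0.3, 0.2]
opening: 1.002
finger_force: 0.0
```

```bash
python3 -c "
from h import *
st();go(585.4,-241.8,25,-2.3);stir((585,-242));
p,_=cloud('scene');cv2.imwrite('pics/s1.png',p[100:300,150:450,::-1])"
```

```text
t23.65 grasp [ 588.7 -237.1  126.8] toolx 178.1 deg tilt 0.19 q [-0.5  0.5  1.6  0.   1.1 -2. ] F [1.2 0.3 0.2] op 1.002 ff 0.0
turn 0.4 shift [  3.4  -4.7 101.8]
top x 473.0 694.0 len 221.0 paddle -1 origin 586.2 -242.8 deg -1.13
scene x 470.0 695.0 len 225.0 paddle -1 origin 585.6 -240.5 deg -2.56
```

View pics/s1.png

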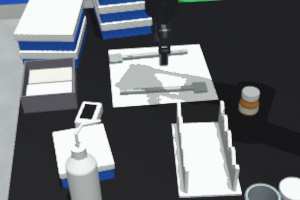

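Emit:
arm_command:
  plan:
    - [0,0,0,0.003,-0.005,0.03,0.0854]
    - [0,0,0,0,0,0.03,0.0854]
    - [0,0,0,0,0,0.025,0.0854]
    - [0,0,0,0,0,0.012,0.0854]
    - [0,0,0,0,0,0.005,0.0854]
    - [0,0,0,0,0,0,0.0854]
    - [0,0,0,0,0,0,0.0854]
    - [0,0,0,0,0,0,0.0854]
    - [0,0,0,0,0,0,0.0854]
    - [0,0,0,0,0,0,0.0854]

```text
clock: 25.05
ee_pos: [584.6, -241.9, 178.1]
tcp_rot: [0.0, 0.017, 1.0, -0.0]
contact_force: [0.0, 0.8, -0.1]
opening: 1.0
finger_force: 0.0
```

```bash
python3 -c "
from h import *
st();go(585.4,-241.8,25,-2.3)"
```

```text
t25.05 grasp [ 584.6 -241.9   23.1] toolx 178.0 deg tilt 0.01 q [-0.5  0.6  1.7  0.   0.9 -2. ] F [ 0.   0.8 -0.1] op 1.000 ff 0.0
turn 0.3 shift [-0.8  0.1 -1.9]
```

Raise 1 mm, close, then lift a little.

Emit:
arm_command:
  plan:
    - [0,0,0,0,0,-0.001,0.05]
    - [0,0,0,0,0,0,0.03]
    - [0,0,0,0,0,0,0.0]
    - [0,0,0,0,0,0,0]
    - [0,0,0,0,0,0,0]
    - [0,0,0,0,0,0,0]
    - [0,0,0,0,0,0,0]
    - [0,0,0,0,0,0,0]
    - [0,0,0,0,0,0,0]
    - [0,0,0,0,0,0,0]

```text
clock: 26.3
ee_pos: [584.7, -242.0, 179.2]
tcp_rot: [0.0, 0.017, 1.0, -0.0]
contact_force: [-0.7, -0.7, 5.5]
opening: 0.131
finger_force: 78.5
```

```bash
python3 -c "
from h import *
st()"
```

```text
t26.30 grasp [ 584.7 -242.1   24.2] toolx 178.0 deg tilt 0.03 q [-0.5  0.6  1.7 -0.   0.9 -2. ] F [-0.7 -0.7  5.5] op 0.131 ff 78.5
```

Emit:
arm_command:
  plan:
    - [0,0,0,0,0,-0.01,0]
    - [0,0,0,0,0,-0.03,0]
    - [0,0,0,0,0,-0.04,0]
    - [0,0,0,0,0,-0.04,0]
    - [0,0,0,0,0,-0.02,0]
    - [0,0,0,0,0,0,0]
    - [0,0,0,0,0,0,0]
    - [0,0,0,0,0,0,0]
    - [0,0,0,0,0,0,0]
    - [0,0,0,0,0,0,0]

```text
clock: 27.55
ee_pos: [584.5, -241.9, 318.3]
tcp_rot: [-0.0, 0.017, 1.0, 0.0]
contact_force: [-0.3, -0.2, -2.3]
opening: 0.119
finger_force: 78.3
```

```bash
python3 -c "
from h import *
st();s,R,g=tool()
for n in('top','scene'):
    p,X=cloud(n);F=X.reshape(-1,3);cv2.imwrite('pics/s2%s.png'%n,p[:,:,::-1])
    Q=F[(abs(F[:,0]-585)<135)&(abs(F[:,1]+242)<30)&(F[:,2]>g[2]-32)&(F[:,2]<g[2]+3)&(abs(F[:,0]-585)>30)]
    for a in range(455,715,20):
        q=Q[(Q[:,0]>a)&(Q[:,0]<=a+20)]
        if len(q)>3: print(a,len(q),np.median(q,0))
go(530.1,36.4,165,-5.2)"
```

```text
t27.55 grasp [ 584.4 -241.8  163.3] toolx 178.0 deg tilt 0.06 q [-0.5  0.4  1.5  0.   1.2 -2. ] F [-0.3 -0.2 -2.3] op 0.119 ff 78.3
455 49 [ 471.2 -237.2  153.3]
475 162 [ 484.7 -236.8  153.3]
495 102 [ 500.9 -236.9  153.9]
515 52 [ 525.7 -237.3  154.6]
535 49 [ 544.3 -239.   154.4]
635 18 [ 644.4 -237.6  153.6]
655 26 [ 666.7 -239.   155. ]
675 50 [ 684.4 -242.7  154.5]
455 28 [ 472.6 -232.   153.4]
475 107 [ 484.9 -232.5  152.4]
495 80 [ 502.7 -232.4  152.8]
515 50 [ 524.9 -233.5  153.4]
535 47 [ 546.  -235.   152.5]
615 51 [ 624.8 -237.7  153.7]
635 48 [ 645.3 -238.5  153.2]
655 52 [ 665.1 -239.8  153.6]
675 49 [ 684.6 -239.9  153.7]
turn 3.2 shift [ 79.4 272.2  -1.2]
```

Emit:
arm_command:
  plan:
    - [0,0,3.2,0,0,0,0]
    - [0,0,0,0.013,0.045,0,0]
    - [0,0,0,0.013,0.045,0,0]
    - [0,0,0,0.013,0.045,0,0]
    - [0,0,0,0.013,0.045,0,0]
    - [0,0,0,0.013,0.045,0,0]
    - [0,0,0,0.014,0.047,0,0]
    - [0,0,0,0,0,0,0]
    - [0,0,0,0,0,0,0]
    - [0,0,0,0,0,0,0]

```text
clock: 28.9
ee_pos: [530.7, 35.1, 319.0]
tcp_rot: [0.0, 0.046, 0.999, -0.0]
contact_force: [-0.3, -0.2, -1.4]
opening: 0.126
finger_force: 78.5
```

```bash
python3 -c "
from h import *
st();go(530.1,36.4,79,-5.2)
for n in('top','scene'):
    p,X=cloud(n);F=X.reshape(-1,3)
    Q=F[(abs(F[:,0]-530)<135)&(abs(F[:,1]-36)<30)&(F[:,2]>138)&(F[:,2]<165)&(abs(F[:,0]-530)>25)]
    for a in range(400,655,20):
        q=Q[(Q[:,0]>a)&(Q[:,0]<=a+20)]
        if len(q)>3: print(a,len(q),np.median(q,0))"
```

```text
t28.90 grasp [530.8  35.  164. ] toolx 174.8 deg tilt 0.04 q [-0.1  0.3  1.7 -0.   1.1 -1.5] F [-0.3 -0.2 -1.4] op 0.126 ff 78.5
turn -0.0 shift [ 0.9  1.3 85. ]
400 27 [418.3  41.9 155.1]
420 160 [429.6  46.2 154.1]
440 115 [447.5  43.9 154.6]
460 53 [470.2  41.5 155.9]
480 44 [488.3  39.1 155.8]
600 11 [617.7  26.6 155. ]
620 48 [629.9  26.4 156.7]
400 24 [418.5  44.9 153.7]
420 161 [430.6  48.8 153.4]
440 136 [448.4  48.5 153. ]
460 70 [469.2  46.2 154. ]
480 67 [489.2  43.9 154.4]
500 17 [502.9  42.  153.7]
540 20 [557.4  37.2 154.8]
560 67 [570.3  36.7 154.6]
580 74 [589.9  34.9 154.3]
600 72 [609.8  32.5 154.7]
620 69 [629.9  30.7 155.1]
640 6 [641.1  30.9 156.2]
```

Emit:
arm_command:
  plan:
    - [0,0,0,0.001,0.001,0.02,0]
    - [0,0,0,0,0,0.025,0]
    - [0,0,0,0,0,0.02,0]
    - [0,0,0,0,0,0.01,0]
    - [0,0,0,0,0,0.005,0]
    - [0,0,0,0,0,0.003,0]
    - [0,0,0,0,0,0.001,0]
    - [0,0,0,0,0,0,0]
    - [0,0,0,0,0,0,0]
    - [0,0,0,0,0,0,0]

```text
clock: 30.25
ee_pos: [529.6, 37.2, 235.3]
tcp_rot: [0.001, 0.045, 0.999, -0.0]
contact_force: [1.1, -0.3, -0.4]
opening: 0.125
finger_force: 78.6
```

```bash
python3 -c "
from h import *
st()"
```

```text
t30.25 grasp [529.8  37.1  80.3] toolx 174.9 deg tilt 0.07 q [-0.1  0.4  1.8 -0.   0.9 -1.5] F [ 1.1 -0.3 -0.4] op 0.125 ff 78.6
```

Emit:
arm_command:
  plan:
    - [0,0,0,0,0,0.001,0]
    - [0,0,0,0,0,0.001,0]
    - [0,0,0,0,0,0,0]
    - [0,0,0,0,0,0,0]
    - [0,0,0,0,0,0,0.02]
    - [0,0,0,0,0,0,0.03]
    - [0,0,0,0,0,0,0.04]
    - [0,0,0,0,0,0,0.045]
    - [0,0,0,0,0,0,0.045]
    - [0,0,0,0,0,0,0.045]

```text
clock: 31.5
ee_pos: [529.4, 37.2, 232.9]
tcp_rot: [-0.0, 0.045, 0.999, 0.0]
contact_force: [0.2, 0.2, 0.7]
opening: 0.528
finger_force: 0.0
```

Emit:
arm_command:
  plan:
    - [0,0,0,0,0,-0.01,0.045]
    - [0,0,0,0,0,-0.03,0.045]
    - [0,0,0,0,0,-0.04,0.045]
    - [0,0,0,0,0,-0.04,0.0854]
    - [0,0,0,0,0,0,0.0854]
    - [0,0,0,0,-0.04,0,0.0854]
    - [0,0,0,0,-0.055,0,0.0854]
    - [0,0,0,0,-0.055,0,0.0854]
    - [0,0,0,0,-0.055,0,0.0854]
    - [0,0,0,0,-0.04,0,0.0854]

```text
clock: 32.75
ee_pos: [506.7, -208.9, 352.2]
tcp_rot: [-0.001, 0.046, 0.999, 0.0]
contact_force: [0.6, 0.6, -0.9]
opening: 0.999
finger_force: 0.0
```

```bash
python3 -c "
from h import *
st()
stir((595,-410));go(596,-410.6,120,2.4)
for n in('top','scene'):
    p,X=cloud(n);F=X.reshape(-1,3);cv2.imwrite('pics/s3%s.png'%n,p[:,:,::-1])
    Q=F[(abs(F[:,0]-530)<135)&(abs(F[:,1]-36)<30)&(F[:,2]>50)&(F[:,2]<90)]
    for a in range(400,655,20):
        q=Q[(Q[:,0]>a)&(Q[:,0]<=a+20)]
        if len(q)>3: print(a,len(q),np.median(q,0))"
```

```text
t32.75 grasp [ 506.5 -208.8  197.2] toolx 174.8 deg tilt 0.07 q [-0.5  0.3  1.6 -0.   1.2 -2. ] F [ 0.6  0.6 -0.9] op 0.999 ff 0.0
top x 571.0 710.0 len 140.0 paddle 1 origin 637.6 -409.5 deg 2.88
scene x 486.0 711.0 len 224.0 paddle 1 origin 595.4 -409.1 deg 2.41
turn -7.8 shift [ -80.9 -203.4   77.3]
400 33 [417.5  39.3  67.3]
420 139 [429.8  46.3  69.1]
440 93 [446.8  43.6  69.3]
460 71 [475.4  38.7  70.2]
480 74 [483.4  40.9  71.1]
500 51 [510.1  38.2  70.4]
520 44 [530.9  35.8  70.4]
540 45 [549.3  33.4  69.8]
560 86 [576.3  32.8  69.4]
580 70 [584.2  32.7  70.1]
600 45 [609.2  27.8  69.3]
620 44 [630.2  27.5  69.8]
400 25 [418.6  44.4  68. ]
420 118 [429.8  49.8  68.4]
440 100 [448.   48.3  69. ]
460 81 [474.8  43.9  69.6]
480 115 [485.1  43.6  68.6]
500 61 [509.5  41.7  69.2]
520 60 [530.2  39.5  69.1]
540 68 [550.3  38.2  69.2]
560 84 [573.5  35.7  69.4]
580 106 [585.9  35.3  68.8]
600 69 [609.6  32.4  68.9]
620 61 [629.8  31.1  68.9]
```

View pics/s3top.png

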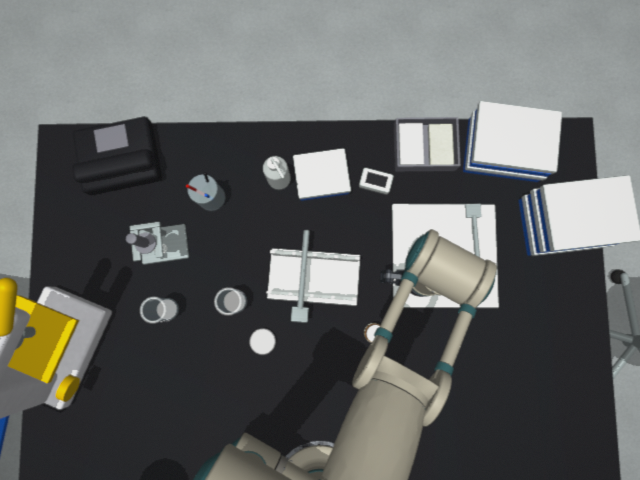

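Stirrer A lies in the notch pair near image x≈303, running from (305,232) to (299,315), and it is level. Next is stirrer B.

Emit:
arm_command:
  plan:
    - [0,0,-7.8,0,0,0,0.0854]
    - [0,0,0,-0.016,-0.04,0.005,0.0854]
    - [0,0,0,-0.016,-0.041,0.015,0.0854]
    - [0,0,0,-0.016,-0.041,0.02,0.0854]
    - [0,0,0,-0.016,-0.041,0.02,0.0854]
    - [0,0,0,-0.017,-0.04,0.017,0.0854]
    - [0,0,0,0,0,0,0.0854]
    - [0,0,0,0,0,0,0.0854]
    - [0,0,0,0,0,0,0.0854]
    - [0,0,0,0,0,0,0.0854]

```text
clock: 34.2
ee_pos: [597.7, -404.7, 277.1]
tcp_rot: [0.0, -0.024, 1.0, -0.0]
contact_force: [-0.7, -0.1, 0.1]
opening: 1.002
finger_force: 0.0
```

```bash
python3 -c "
from h import *
st();go(596,-410.3,24.2,2.4);stir((595,-410))"
```

```text
t34.20 grasp [ 597.9 -404.7  122.1] toolx -177.3 deg tilt 0.06 q [-0.7  0.6  1.3  0.   1.2 -2.3] F [-0.7 -0.1  0.1] op 1.002 ff 0.0
turn 0.3 shift [ 2.2 -5.4 97.9]
top x 547.0 710.0 len 163.0 paddle 1 origin 625.7 -410.2 deg 1.58
scene x 487.0 711.0 len 224.0 paddle 1 origin 596.0 -409.0 deg 2.23
```

Emit:
arm_command:
  plan:
    - [0,0,0,0.002,-0.005,0.03,0.0854]
    - [0,0,0,0,0,0.03,0.0854]
    - [0,0,0,0,0,0.02,0.0854]
    - [0,0,0,0,0,0.01,0.0854]
    - [0,0,0,0,0,0.005,0.0854]
    - [0,0,0,0,0,0,0.0854]
    - [0,0,0,0,0,0,0.0854]
    - [0,0,0,0,0,0,0.0854]
    - [0,0,0,0,0,0,0.0854]
    - [0,0,0,0,0,0,0.0854]

```text
clock: 35.55
ee_pos: [595.9, -410.9, 181.1]
tcp_rot: [0.0, -0.023, 1.0, -0.0]
contact_force: [-1.3, -0.6, 0.6]
opening: 1.001
finger_force: 0.0
```

```bash
python3 -c "
from h import *
st();go(596,-410.3,24.2,2.4)"
```

```text
t35.55 grasp [ 596.  -411.    26.1] toolx -177.4 deg tilt 0.01 q [-0.7  0.7  1.4  0.   1.1 -2.3] F [-1.3 -0.6  0.6] op 1.001 ff 0.0
turn 0.2 shift [-0.   0.7  1.9]
```

Emit:
arm_command:
  plan:
    - [0,0,0,0,0,0.002,0.05]
    - [0,0,0,0,0,0,0.03]
    - [0,0,0,0,0,0,0.0]
    - [0,0,0,0,0,0,0]
    - [0,0,0,0,0,0,0]
    - [0,0,0,0,0,0,0]
    - [0,0,0,0,0,0,0]
    - [0,0,0,0,0,0,0]
    - [0,0,0,0,0,0,0]
    - [0,0,0,0,0,0,0]

```text
clock: 36.8
ee_pos: [596.1, -411.1, 179.3]
tcp_rot: [0.0, -0.023, 1.0, -0.0]
contact_force: [-0.6, -1.8, 3.7]
opening: 0.126
finger_force: 78.4
```

Emit:
arm_command:
  plan:
    - [0,0,0,0,0,-0.01,0]
    - [0,0,0,0,0,-0.03,0]
    - [0,0,0,0,0,-0.04,0]
    - [0,0,0,0,0,-0.04,0]
    - [0,0,0,0,0,-0.02,0]
    - [0,0,0,0,0,0,0]
    - [0,0,0,0,0,0,0]
    - [0,0,0,0,0,0,0]
    - [0,0,0,0,0,0,0]
    - [0,0,0,0,0,0,0]

```text
clock: 38.05
ee_pos: [595.9, -411.0, 318.2]
tcp_rot: [-0.0, -0.023, 1.0, 0.0]
contact_force: [0.6, 0.2, -2.5]
opening: 0.123
finger_force: 78.3
```

```bash
python3 -c "
from h import *
st();go(520.6,-67.2,165,-5.2)
for n in('top','scene'):
    p,X=cloud(n);F=X.reshape(-1,3)
    Q=F[(abs(F[:,0]-596)<135)&(abs(F[:,1]+410)<30)&(F[:,2]>135)&(F[:,2]<165)&(abs(F[:,0]-596)>25)]
    for a in range(460,735,20):
        q=Q[(Q[:,0]>a)&(Q[:,0]<=a+20)]
        if len(q)>3: print(a,len(q),np.median(q,0))"
```

```text
t38.05 grasp [ 595.8 -410.8  163.2] toolx -177.4 deg tilt 0.06 q [-0.7  0.6  1.3  0.   1.3 -2.3] F [ 0.6  0.2 -2.5] op 0.123 ff 78.3
turn 7.8 shift [106.  335.4  -1.4]
560 9 [ 569.3 -406.3  153. ]
620 51 [ 630.7 -405.4  154.7]
640 51 [ 650.2 -405.1  154.9]
660 79 [ 674.7 -404.3  154.1]
680 151 [ 690.1 -405.1  152.5]
700 85 [ 705.8 -404.7  152.3]
480 26 [ 492.4 -409.   153.3]
500 43 [ 510.5 -409.2  152.6]
520 37 [ 530.6 -407.2  153.7]
540 42 [ 549.  -408.   152.3]
560 22 [ 565.5 -406.2  152.3]
620 40 [ 631.7 -403.8  153.3]
640 40 [ 649.9 -402.9  152.3]
660 52 [ 671.2 -402.   152.5]
680 88 [ 690.6 -401.9  152.3]
700 53 [ 706.4 -398.1  152.3]
```

Emit:
arm_command:
  plan:
    - [0,0,7.8,0,0,0,0]
    - [0,0,0,0.013,0.042,0,0]
    - [0,0,0,0.013,0.042,0,0]
    - [0,0,0,0.013,0.042,0,0]
    - [0,0,0,0.013,0.042,0,0]
    - [0,0,0,0.013,0.042,0,0]
    - [0,0,0,0.013,0.042,0,0]
    - [0,0,0,0.014,0.042,0,0]
    - [0,0,0,0.014,0.042,0,0]
    - [0,0,0,0,0,0,0]

```text
clock: 39.4
ee_pos: [519.3, -64.1, 319.3]
tcp_rot: [-0.0, 0.043, 0.999, 0.001]
contact_force: [0.3, -1.0, -1.7]
opening: 0.121
finger_force: 78.5
```

Emit:
arm_command:
  plan:
    - [0,0,0,0,0,0,0]
    - [0,0,0,0,0,0,0]
    - [0,0,0,0,0,0.02,0]
    - [0,0,0,0,0,0.02,0]
    - [0,0,0,0,0,0.015,0]
    - [0,0,0,0,0,0,0]
    - [0,0,0,0,0,0,0]
    - [0,0,0,0,0,0,0]
    - [0,0,0,0,0,0,0]
    - [0,0,0,0,0,0,0]

```text
clock: 40.65
ee_pos: [520.6, -66.7, 264.3]
tcp_rot: [0.0, 0.045, 0.999, -0.0]
contact_force: [-0.4, -0.2, -1.7]
opening: 0.123
finger_force: 78.5
```

```bash
python3 -c "
from h import *
st();go(520.6,-67.2,78.3,-5.2)"
```

```text
t40.65 grasp [520.7 -66.7 109.3] toolx 174.9 deg tilt 0.04 q [-0.3  0.3  1.8  0.   1.  -1.7] F [-0.4 -0.2 -1.7] op 0.123 ff 78.5
turn 0.1 shift [ 0.1 -0.5 31. ]
```

Emit:
arm_command:
  plan:
    - [0,0,0,0,0,0.015,0]
    - [0,0,0,0,0,0.01,0]
    - [0,0,0,0,0,0.003,0]
    - [0,0,0,0,0,0.002,0]
    - [0,0,0,0,0,0.001,0]
    - [0,0,0,0,0,0,0]
    - [0,0,0,0,0,0,0]
    - [0,0,0,0,0,0,0]
    - [0,0,0,0,0,0,0.02]
    - [0,0,0,0,0,0,0.03]

```text
clock: 41.9
ee_pos: [520.9, -66.6, 233.0]
tcp_rot: [0.001, 0.045, 0.999, 0.0]
contact_force: [0.6, -0.5, 0.1]
opening: 0.354
finger_force: 0.0
```

Emit:
arm_command:
  plan:
    - [0,0,0,0,0,0,0.04]
    - [0,0,0,0,0,0,0.045]
    - [0,0,0,0,0,0,0.045]
    - [0,0,0,0,0,-0.01,0.045]
    - [0,0,0,0,0,-0.03,0.045]
    - [0,0,0,0,0,-0.04,0.045]
    - [0,0,0,0,0,-0.05,0.0854]
    - [0,0,0,0,0,-0.04,0.0854]
    - [0,0,0,0,0,0,0.0854]
    - [0,0,0,0,0,0,0.0854]

```text
clock: 43.15
ee_pos: [520.1, -66.7, 402.8]
tcp_rot: [-0.0, 0.045, 0.999, 0.0]
contact_force: [-0.1, -0.5, -0.1]
opening: 1.002
finger_force: 0.0
```

```bash
cat >> h.py <<'E'
def beak():
    for n in("top","scene"):
        p,X=cloud(n);F=X.reshape(-1,3);cv2.imwrite('pics/%s_last.png'%n,p[:,:,::-1])
        for c,z in(((449,388.7),110),((466.8,215.2),92)):
            P=F[(np.hypot(F[:,0]-c[0],F[:,1]-c[1])<85)&(abs(F[:,2]-z)<4)]
            if len(P)>20: print(n,z,circ(P))
E
python3 -c "
from h import *
st();beak();go(466.8,215.2,180);go(449,388.8,180)
for n in('top','scene'):
    p,X=cloud(n);F=X.reshape(-1,3)
    Q=F[(abs(F[:,0]-520)<145)&(abs(F[:,1]+67)<25)&(F[:,2]>50)&(F[:,2]<90)]
    for a in range(400,655,20):
        q=Q[(Q[:,0]>a)&(Q[:,0]<=a+20)]
        if len(q)>3: print(a,len(q),np.median(q,0))"
```

```text
t43.15 grasp [520.  -66.6 247.8] toolx 174.8 deg tilt 0.02 q [-0.3  0.2  1.6  0.   1.3 -1.7] F [-0.1 -0.5 -0.1] op 1.002 ff 0.0
top 110 (array([448.5, 388.5]), np.float64(28.6), 144)
top 92 (array([466.2, 214.9]), np.float64(30.3), 153)
scene 110 (array([449.2, 389.3]), np.float64(28.3), 353)
scene 92 (array([467.1, 215.9]), np.float64(30.4), 241)
turn 0 shift [ 77.7 275.8  67. ]
turn 0 shift [111.  447.1  67.2]
400 21 [416.1 -58.2  71.2]
420 45 [430.7 -58.6  70.4]
440 49 [450.1 -61.1  69.5]
460 90 [469.8 -64.   70.3]
480 23 [486.5 -64.1  69.9]
400 21 [416.4 -54.5  68.5]
420 54 [429.8 -55.1  67.8]
440 52 [450.3 -57.1  69. ]
460 101 [471.5 -61.4  68.8]
480 54 [489.4 -61.1  68.5]
500 53 [509.4 -61.9  68.6]
520 53 [529.9 -63.9  68.6]
540 59 [550.1 -66.7  68.7]
560 89 [571.2 -67.2  68.6]
580 54 [590.6 -70.2  68.8]
600 104 [610.8 -70.   68.3]
620 84 [628.5 -69.4  68.4]
```

View pics/scene_last.png

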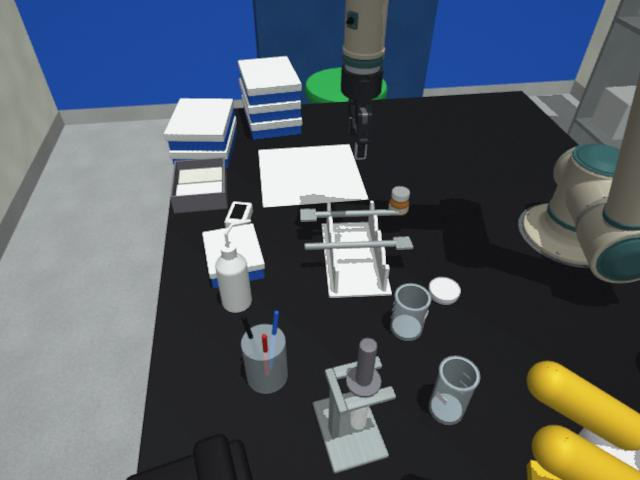

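Both stirrers are level in the rack, at rows 214 and 243 of the picture, and the mat is clear. The beakers haven't moved. Next I'll carry the mid beaker to the mat.

Emit:
arm_command:
  plan:
    - [0,0,0,0.013,0.046,0,0.0854]
    - [0,0,0,0.013,0.046,0,0.0854]
    - [0,0,0,0.013,0.046,0,0.0854]
    - [0,0,0,0.013,0.046,0,0.0854]
    - [0,0,0,0.013,0.046,0,0.0854]
    - [0,0,0,0.013,0.046,0,0.0854]
    - [0,0,0,0,0,0,0.0854]
    - [0,0,0,0,0,0.04,0.0854]
    - [0,0,0,0,0,0.04,0.0854]
    - [0,0,0,0,0,0.02,0.0854]
  grip_force: 40

```text
clock: 44.6
ee_pos: [466.9, 213.8, 300.2]
tcp_rot: [-0.002, 0.045, 0.999, -0.001]
contact_force: [0.6, -0.2, 0.4]
opening: 1.004
finger_force: 0.0
```

Emit:
arm_command:
  plan:
    - [0,0,0,0,0,0,0.0854]
    - [0,0,0,0,0,0,0.0854]
    - [0,0,0,0,0,0,0.0854]
    - [0,0,0,0,0,0,0.0854]
    - [0,0,0,0,0,0,0.0854]
    - [0,0,0,0,0,0,0.0854]
    - [0,0,0,0,0,0,0.0854]
    - [0,0,0,0,0,0,0.0854]
    - [0,0,0,0,0,0,0.0854]
    - [0,0,0,0,0,0,0.0854]

```text
clock: 45.85
ee_pos: [467.7, 215.1, 302.9]
tcp_rot: [-0.0, 0.045, 0.999, 0.0]
contact_force: [0.7, -0.8, -0.3]
opening: 0.998
finger_force: 0.0
```

```bash
python3 -c "
from h import *
st();beak();go(466.8,215.3,58)"
```

```text
t45.85 grasp [467.6 215.1 147.9] toolx 174.8 deg tilt 0.01 q [ 0.3  0.3  1.8  0.   1.1 -1.2] F [ 0.7 -0.8 -0.3] op 0.998 ff 0.0
top 92 (array([466.1, 214.1]), np.float64(30.1), 66)
scene 110 (array([449.3, 389.3]), np.float64(28.3), 367)
scene 92 (array([466.9, 215.4]), np.float64(30.7), 191)
turn 0 shift [ 0.9  0.1 89.9]
```

Emit:
arm_command:
  plan:
    - [0,0,0,0.001,0,0.03,0.0854]
    - [0,0,0,0,0,0.03,0.0854]
    - [0,0,0,0,0,0.02,0.0854]
    - [0,0,0,0,0,0.01,0.0854]
    - [0,0,0,0,0,0,0.0854]
    - [0,0,0,0,0,0,0.075]
    - [0,0,0,0,0,0,0.07]
    - [0,0,0,0,0,0,0.065]
    - [0,0,0,0,0,0,0.06]
    - [0,0,0,0,0,0,0.05]

```text
clock: 47.2
ee_pos: [466.8, 215.0, 213.9]
tcp_rot: [0.001, 0.045, 0.999, 0.0]
contact_force: [-1.4, -2.2, 4.9]
opening: 0.727
finger_force: 43.0
```

Emit:
arm_command:
  plan:
    - [0,0,0,0,0,0,0.03]
    - [0,0,0,0,0,0,0.03]
    - [0,0,0,0,0,0,0.03]
    - [0,0,0,0,0,-0.005,0.03]
    - [0,0,0,0,0,-0.015,0.03]
    - [0,0,0,0,0,-0.03,0.03]
    - [0,0,0,0,0,-0.04,0.03]
    - [0,0,0,0,0,-0.04,0.03]
    - [0,0,0,0,0,-0.02,0.03]
    - [0,0,0,0,0,0,0.03]

```text
clock: 48.45
ee_pos: [466.9, 215.4, 365.3]
tcp_rot: [0.002, 0.045, 0.999, 0.001]
contact_force: [-0.3, -0.2, -2.5]
opening: 0.726
finger_force: 44.3
```

```bash
python3 -c "
from h import *
st();go(578,-400,210)
p,X=cloud('scene');F=X.reshape(-1,3);cv2.imwrite('pics/m1.png',p[150:400,300:550,::-1])
P=F[(np.hypot(F[:,0]-467,F[:,1]-215)<45)&(F[:,2]>120)&(F[:,2]<250)]
print(np.histogram(P[:,2],bins=range(120,255,10)))"
```

```text
t48.45 grasp [467.7 215.6 210.3] toolx 174.9 deg tilt 0.29 q [ 0.3  0.2  1.7  0.   1.2 -1.2] F [-0.3 -0.2 -2.5] op 0.726 ff 44.3
turn 0 shift [-165.1 -603.2   -0.2]
(array([  0,   0,   0, 125, 154, 156, 153, 122, 180, 156, 188, 132, 190]), array([120, 130, 140, 150, 160, 170, 180, 190, 200, 210, 220, 230, 240,
       250]))
```

View pics/m1.png

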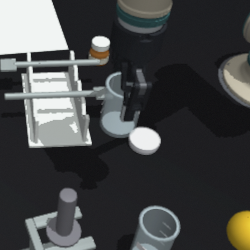

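The mid beaker is held and lifted upright at about (120,115) in the crop.

Emit:
arm_command:
  plan:
    - [0,0,0,-0.01,-0.035,0,0.03]
    - [0,0,0,-0.014,-0.05,0,0.03]
    - [0,0,0,-0.014,-0.05,0,0.03]
    - [0,0,0,-0.014,-0.05,0,0.03]
    - [0,0,0,-0.014,-0.05,0,0.03]
    - [0,0,0,-0.014,-0.05,0,0.03]
    - [0,0,0,-0.014,-0.05,0,0.03]
    - [0,0,0,-0.014,-0.05,0,0.03]
    - [0,0,0,-0.014,-0.05,0,0.03]
    - [0,0,0,-0.014,-0.05,0,0.03]

```text
clock: 49.75
ee_pos: [558.3, -281.5, 360.9]
tcp_rot: [-0.001, 0.045, 0.999, 0.001]
contact_force: [0.5, 0.9, -0.7]
opening: 0.727
finger_force: 44.5
```

Emit:
arm_command:
  plan:
    - [0,0,0,-0.014,-0.05,0,0.03]
    - [0,0,0,-0.01,-0.045,0,0.03]
    - [0,0,0,-0.005,-0.023,0,0.03]
    - [0,0,0,0,0,0,0.03]
    - [0,0,0,0,0,0.03,0.03]
    - [0,0,0,0,0,0.04,0.03]
    - [0,0,0,0,0,0.035,0.03]
    - [0,0,0,0,0,0.015,0.03]
    - [0,0,0,0,0,0,0.03]
    - [0,0,0,0,0,0,0.03]

```text
clock: 51.0
ee_pos: [577.4, -400.2, 244.5]
tcp_rot: [0.001, 0.045, 0.999, -0.001]
contact_force: [0.1, 0.0, -1.6]
opening: 0.73
finger_force: 44.6
```

```bash
python3 -c "
from h import *
st();go(578,-400,64)"
```

```text
t51.00 grasp [ 577.8 -400.5   89.5] toolx 174.9 deg tilt 0.16 q [-0.7  0.6  1.4  0.   1.1 -2.2] F [ 0.1  0.  -1.6] op 0.730 ff 44.6
turn 0 shift [-0.1  0.5 25.5]
```

Emit:
arm_command:
  plan:
    - [0,0,0,0,0,0.01,0.03]
    - [0,0,0,0,0,0.008,0.03]
    - [0,0,0,0,0,0.004,0.03]
    - [0,0,0,0,0,0.002,0.03]
    - [0,0,0,0,0,0.002,0.03]
    - [0,0,0,0,0,0,0.03]
    - [0,0,0,0,0,0,0.03]
    - [0,0,0,0,0,0,0.03]
    - [0,0,0,0,0,0,0.03]
    - [0,0,0,0,0,0,0.03]

```text
clock: 52.25
ee_pos: [576.7, -400.1, 217.9]
tcp_rot: [0.0, 0.045, 0.999, -0.0]
contact_force: [-1.5, 1.7, 5.3]
opening: 0.729
finger_force: 45.0
```

Emit:
arm_command:
  plan:
    - [0,0,0,0,0,0,0.065]
    - [0,0,0,0,0,0,0.07]
    - [0,0,0,0,0,0,0.075]
    - [0,0,0,0,0,0,0.0854]
    - [0,0,0,0,0,0,0.0854]
    - [0,0,0,0,0,0,0.0854]
    - [0,0,0,0,0,-0.03,0.0854]
    - [0,0,0,0,0,-0.05,0.0854]
    - [0,0,0,0,0,-0.06,0.0854]
    - [0,0,0,0,0,-0.05,0.0854]

```text
clock: 53.5
ee_pos: [576.8, -400.1, 409.6]
tcp_rot: [0.001, 0.045, 0.999, -0.001]
contact_force: [1.2, -0.5, -0.1]
opening: 0.999
finger_force: 0.0
```

```bash
python3 -c "
from h import *
st();beak();go(449,388.8,250)
p,X=cloud('scene');F=X.reshape(-1,3)
P=F[(np.hypot(F[:,0]-578,F[:,1]+400)<45)&(abs(F[:,2]-96)<4)];print(circ(P))"
```

```text
t53.50 grasp [ 577.  -400.3  254.6] toolx 174.8 deg tilt 0.11 q [-0.7  0.5  1.2  0.   1.5 -2.2] F [ 1.2 -0.5 -0.1] op 0.999 ff 0.0
top 110 (array([448.4, 388.8]), np.float64(28.4), 141)
scene 110 (array([449.4, 389.4]), np.float64(28.3), 352)
turn 0 shift [200.7 776.1   1.4]
(array([ 576.9, -396.5]), np.float64(30.4), 81)
```

Emit:
arm_command:
  plan:
    - [0,0,0,0.01,0.04,0,0.0854]
    - [0,0,0,0.014,0.055,0,0.0854]
    - [0,0,0,0.014,0.055,0,0.0854]
    - [0,0,0,0.014,0.055,0,0.0854]
    - [0,0,0,0.014,0.055,0,0.0854]
    - [0,0,0,0.014,0.055,0,0.0854]
    - [0,0,0,0.014,0.055,0,0.0854]
    - [0,0,0,0.014,0.055,0,0.0854]
    - [0,0,0,0.014,0.055,0,0.0854]
    - [0,0,0,0.014,0.055,0,0.0854]

```text
clock: 54.9
ee_pos: [488.4, 146.5, 405.4]
tcp_rot: [-0.001, 0.045, 0.999, -0.0]
contact_force: [0.2, 0.2, -0.0]
opening: 0.998
finger_force: 0.0
```

Emit:
arm_command:
  plan:
    - [0,0,0,0.014,0.055,0,0.0854]
    - [0,0,0,0.014,0.055,0,0.0854]
    - [0,0,0,0.014,0.055,0,0.0854]
    - [0,0,0,0.014,0.055,0,0.0854]
    - [0,0,0,0.009,0.021,0,0.0854]
    - [0,0,0,0,0,0,0.0854]
    - [0,0,0,0,0,0.04,0.0854]
    - [0,0,0,0,0,0.04,0.0854]
    - [0,0,0,0,0,0,0.0854]
    - [0,0,0,0,0,0,0.0854]

```text
clock: 56.15
ee_pos: [447.0, 390.3, 327.9]
tcp_rot: [0.001, 0.045, 0.999, 0.0]
contact_force: [0.4, 0.3, 0.7]
opening: 0.999
finger_force: 0.0
```

```bash
python3 -c "
from h import *
st();beak();go(449,388.9,74)"
```

```text
t56.15 grasp [447.2 390.3 172.9] toolx 174.8 deg tilt 0.08 q [ 0.6  0.3  1.6 -0.   1.2 -0.9] F [0.4 0.3 0.7] op 0.999 ff 0.0
top 110 (array([448.5, 388.7]), np.float64(28.8), 71)
scene 110 (array([449.4, 389.5]), np.float64(28.3), 297)
turn 0 shift [-1.3 -2.2 99.9]
```

Emit:
arm_command:
  plan:
    - [0,0,0,-0.001,-0.001,0.03,0.0854]
    - [0,0,0,0,0,0.035,0.0854]
    - [0,0,0,0,0,0.025,0.0854]
    - [0,0,0,0,0,0.01,0.0854]
    - [0,0,0,0,0,0,0.0854]
    - [0,0,0,0,0,0,0.075]
    - [0,0,0,0,0,0,0.07]
    - [0,0,0,0,0,0,0.065]
    - [0,0,0,0,0,0,0.06]
    - [0,0,0,0,0,0,0.055]

```text
clock: 57.5
ee_pos: [447.2, 389.4, 227.6]
tcp_rot: [0.0, 0.045, 0.999, -0.0]
contact_force: [-1.3, -2.1, 4.9]
opening: 0.682
finger_force: 42.2
```

Emit:
arm_command:
  plan:
    - [0,0,0,0,0,0,0.03]
    - [0,0,0,0,0,0,0.03]
    - [0,0,0,0,0,0,0.03]
    - [0,0,0,0,0,-0.005,0.03]
    - [0,0,0,0,0,-0.015,0.03]
    - [0,0,0,0,0,-0.03,0.03]
    - [0,0,0,0,0,-0.04,0.03]
    - [0,0,0,0,0,-0.04,0.03]
    - [0,0,0,0,0,-0.02,0.03]
    - [0,0,0,0,0,0,0.03]

```text
clock: 58.75
ee_pos: [447.5, 390.0, 379.5]
tcp_rot: [0.002, 0.045, 0.999, 0.002]
contact_force: [0.0, 0.0, -2.1]
opening: 0.68
finger_force: 43.1
```

```bash
python3 -c "
from h import *
st();go(578,-272,225)
p,X=cloud('scene');F=X.reshape(-1,3)
P=F[(np.hypot(F[:,0]-449,F[:,1]-389)<45)&(F[:,2]>110)&(F[:,2]<280)]
print(np.histogram(P[:,2],bins=range(120,285,10)))"
```

```text
t58.75 grasp [448.1 390.5 224.5] toolx 174.9 deg tilt 0.30 q [ 0.6  0.3  1.5  0.   1.3 -0.9] F [ 0.   0.  -2.1] op 0.680 ff 43.1
turn 0 shift [-188.8 -648.2   -2.1]
(array([  0,   0,   1, 134, 172, 185, 180, 167, 158, 208, 289, 288, 258,
       234, 311, 199]), array([120, 130, 140, 150, 160, 170, 180, 190, 200, 210, 220, 230, 240,
       250, 260, 270, 280]))
```

Emit:
arm_command:
  plan:
    - [0,0,0,-0.009,-0.03,0,0.03]
    - [0,0,0,-0.015,-0.05,0,0.03]
    - [0,0,0,-0.015,-0.05,0,0.03]
    - [0,0,0,-0.015,-0.05,0,0.03]
    - [0,0,0,-0.015,-0.05,0,0.03]
    - [0,0,0,-0.015,-0.05,0,0.03]
    - [0,0,0,-0.015,-0.05,0,0.03]
    - [0,0,0,-0.015,-0.05,0,0.03]
    - [0,0,0,-0.015,-0.05,0,0.03]
    - [0,0,0,-0.015,-0.05,0,0.03]

```text
clock: 60.05
ee_pos: [547.3, -102.9, 375.3]
tcp_rot: [-0.001, 0.045, 0.999, 0.001]
contact_force: [0.5, 0.3, -2.1]
opening: 0.676
finger_force: 43.2
```

Emit:
arm_command:
  plan:
    - [0,0,0,-0.015,-0.05,0,0.03]
    - [0,0,0,-0.015,-0.05,0,0.03]
    - [0,0,0,-0.01,-0.045,0,0.03]
    - [0,0,0,-0.005,-0.023,0,0.03]
    - [0,0,0,0,0,0,0.03]
    - [0,0,0,0,0,0.04,0.03]
    - [0,0,0,0,0,0.04,0.03]
    - [0,0,0,0,0,0.03,0.03]
    - [0,0,0,0,0,0.01,0.03]
    - [0,0,0,0,0,0,0.03]

```text
clock: 61.3
ee_pos: [577.3, -271.5, 256.9]
tcp_rot: [-0.0, 0.044, 0.999, 0.001]
contact_force: [-0.1, -0.0, -1.0]
opening: 0.682
finger_force: 43.3
```

```bash
python3 -c "
from h import *
st();go(578,-272,77)
p,X=cloud('scene');F=X.reshape(-1,3)
P=F[(np.hypot(F[:,0]-578,F[:,1]+400)<75)&(abs(F[:,2]-96)<4)];print(circ(P))"
```

```text
t61.30 grasp [ 577.2 -271.3  101.9] toolx 174.9 deg tilt 0.08 q [-0.6  0.5  1.6  0.   1.1 -2. ] F [-0.1 -0.  -1. ] op 0.682 ff 43.3
turn 0 shift [-0.9 -0.6 24.9]
(array([ 578.6, -397.7]), np.float64(28.8), 34)
```

Emit:
arm_command:
  plan:
    - [0,0,0,0,0,0.01,0.03]
    - [0,0,0,0,0,0.008,0.03]
    - [0,0,0,0,0,0.004,0.03]
    - [0,0,0,0,0,0.002,0.03]
    - [0,0,0,0,0,0.001,0.03]
    - [0,0,0,0,0,0,0.03]
    - [0,0,0,0,0,0,0.03]
    - [0,0,0,0,0,0,0.03]
    - [0,0,0,0,0,0,0.03]
    - [0,0,0,0,0,0,0.03]

```text
clock: 62.6
ee_pos: [577.3, -272.7, 232.0]
tcp_rot: [0.0, 0.045, 0.999, 0.0]
contact_force: [0.4, 0.1, -1.6]
opening: 0.682
finger_force: 43.3
```

Emit:
arm_command:
  plan:
    - [0,0,0,0,0,0,0.065]
    - [0,0,0,0,0,0,0.07]
    - [0,0,0,0,0,0,0.075]
    - [0,0,0,0,0,0,0.0854]
    - [0,0,0,0,0,0,0.0854]
    - [0,0,0,0,0,0,0.0854]
    - [0,0,0,0,0,-0.03,0.0854]
    - [0,0,0,0,0,-0.05,0.0854]
    - [0,0,0,0,0,-0.06,0.0854]
    - [0,0,0,0,0,-0.05,0.0854]

```text
clock: 63.85
ee_pos: [577.2, -272.6, 424.4]
tcp_rot: [0.001, 0.045, 0.999, -0.0]
contact_force: [0.6, -0.7, -0.8]
opening: 0.997
finger_force: 0.0
```

Emit:
arm_command:
  plan:
    - [0,0,0,0.04,0,0,0.0854]
    - [0,0,0,0.05,0,0,0.0854]
    - [0,0,0,0.05,0,0,0.0854]
    - [0,0,0,0.05,0,0,0.0854]
    - [0,0,0,0.04,0,0,0.0854]
    - [0,0,0,0,0,0,0.0854]
    - [0,0,0,0,0,0,0.0854]
    - [0,0,0,0,0,0,0.0854]
    - [0,0,0,0,0,0,0.0854]
    - [0,0,0,0,0,0,0.0854]

```text
clock: 65.1
ee_pos: [348.7, -252.2, 421.7]
tcp_rot: [-0.0, 0.045, 0.999, 0.0]
contact_force: [0.9, 0.4, 0.1]
opening: 0.999
finger_force: 0.0
```

```bash
python3 -c "
from h import *
st()
for n in('top','scene'):
    p,X=cloud(n);F=X.reshape(-1,3);cv2.imwrite('pics/f%s.png'%n,p[:,:,::-1])
    for c,z in(((578,-272),114),((578,-398),96)):
        P=F[(np.hypot(F[:,0]-c[0],F[:,1]-c[1])<60)&(abs(F[:,2]-z)<4)]
        if len(P)>20: print(n,z,circ(P))
    Q=F[(np.hypot(F[:,0]-603,F[:,1]-399)<24)&(F[:,2]>143)&(F[:,2]<165)];print('disc',np.median(Q[:,2]))
    for y0,s in((38,-.09),(-66,-.09)):
        Q=F[(abs(F[:,0]-528)<100)&(abs(F[:,1]-y0-s*(F[:,0]-528))<8)&(F[:,2]>62)&(F[:,2]<80)];print('st',len(Q),np.polyfit(Q[:,0]-528,Q[:,2],1))
"
```

```text
t65.10 grasp [ 348.7 -252.1  266.7] toolx 174.9 deg tilt 0.03 q [-0.8  0.   1.8  0.   1.4 -2.3] F [0.9 0.4 0.1] op 0.999 ff 0.0
top 114 (array([ 578. , -271.9]), np.float64(28.3), 144)
top 96 (array([ 575.6, -398.6]), np.float64(30.4), 144)
disc 146.2807433323108
st 436 [ 0. 70.]
st 450 [-0. 70.]
scene 114 (array([ 579.2, -270. ]), np.float64(28.5), 81)
scene 96 (array([ 576. , -397.6]), np.float64(30.4), 81)
disc 145.97063952106362
st 566 [-0.  68.7]
st 482 [ 0.  68.4]
```

View pics/fscene.png

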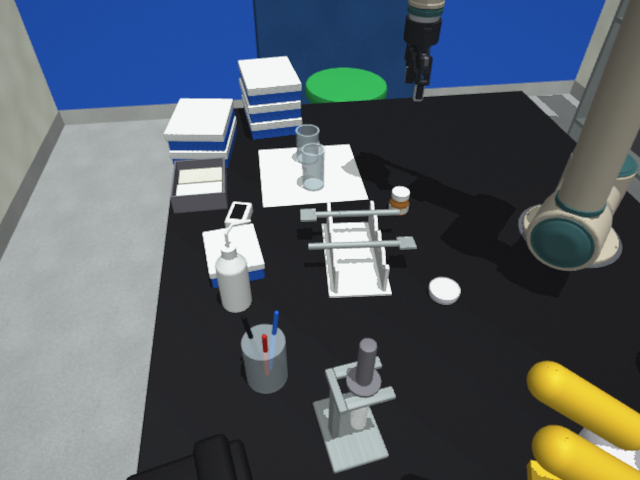

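The beakers stand on the mat at about (313,165) and (307,140), and the brush hangs in its stand. The near stirrer looks a few pixels further along than before, so I'll check its lengthwise position before handing in.

```bash
python3 -c "
from h import *
O=np.array([527.7,10.5]);a=np.radians(-5.2);ux=np.array([np.cos(a),np.sin(a)]);uy=np.array([-ux[1],ux[0]])
for n in('top','scene'):
    p,X=cloud(n);F=X.reshape(-1,3);L=np.c_[(F[:,:2]-O)@ux,(F[:,:2]-O)@uy,F[:,2]]
    P=L[(abs(L[:,0])<70)&(abs(L[:,1])<125)&(L[:,2]>64)&(L[:,2]<82)]; print(n,'plates ext',np.percentile(P[:,0],[1,99]))
    for y in(26,-78):
        Q=L[(abs(L[:,0])<160)&(abs(L[:,1]-y)<9)&(L[:,2]>58)&(L[:,2]<80)]
        q=np.polyfit(Q[:,0],Q[:,1],1)
        print(y,'x ends',np.percentile(Q[:,0],[.4,99.6]),'y',q[1],'ang',q[0])
"
```

```text
top plates ext [-67.4  67.6]
26 x ends [-122.7  101.8] y 25.524544282848282 ang -0.002690498505208093
-78 x ends [-109.4  115.1] y -78.0836240232079 ang 0.0005338683921967509
scene plates ext [-67.9  67.5]
26 x ends [-121.1  101.9] y 28.624664653451227 ang 0.00660045027860018
-78 x ends [-108.4  114.7] y -75.24248280299217 ang -0.009049964432770456
```

Stirrer A's origin is about 7 mm off mid-rack and B's about 1 mm, both inside the 20 mm limit. Handing in.

```bash
python3 -c "
from station import env
print(env.finish_job())"
```

```text
the job is handed in; nothing more can be done
None
```

I handed the job in at about 65 s, with no verdict returned: both beakers present (tall, then middle) are scrubbed and standing on the cleared mat, the brush is back in its stand, and both stirrers lie level in the rack, one about 7 mm off mid-rack (limit 20 mm).

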